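# Index a square candle in the marking stand

## Robot

A 7-joint arm with a two-finger parallel gripper is mounted at the origin on a cart in front of the work surface, level with it; the furniture and walls round the work are solid. World frame = base frame: x ahead of the robot, y to its left, z up, the work surface at z = 0. Lengths are in mm, angles in degrees, forces in N, time in s.
With the tool pointing down it reaches from about 425 to 975 mm from the base axis. Payload 16.7 kg.
Tool frame: the origin (TCP) lies on the centre line of the jaws, within the pads' length; the fingertips stand 11 mm ahead of it and the grasp point (between the pads) lies 8 mm behind it; z points along the fingers, y is the line along which they close (so a half turn about z gives the same grasp; the last joint's range is limited). The gripper opens to 85 mm and grips with 20 to 120 N. Pads are 22 mm wide; open, the fingers measure 114 mm over their backs; the gripper's body (76 mm by 85 mm) begins 54 mm behind the grasp point. The pads swing forward as they close: fully open they stand 13 mm farther back than shut.
Start: joints at [62.939, 24.414, 4.234, 92.017, -1.954, 63.644, -3.845], TCP at [214.094, -640.11, 242.302] pointing down, gripper open.
Joint ranges: [-163.25, 163.25], [-28.42, 122.38], [-70.27, 78.77], [12.13, 141.07], [-58.53, 238.53], [9.26, 117.41], [-156.51, 156.51]. Speed limits (degrees/s): [108.29, 108.29, 136.94, 136.94, 172.46, 172.46, 172.46].

## Interface

Orientations are given as [roll, pitch, yaw] about the fixed x, y, z axes, in that order (R = Rz(yaw) Ry(pitch) Rx(roll)).
In Python, from plant import state, capture, camera_info, hand_in gives the robot as it stands. The module is installed in compiled form; this text tells all that it offers.
- The arm moves only by the tool carry_out, never from a script. Its argument "increments" is a list of rows, each an object with "travel": the shift along the tool's x, y, z normalised to -1 to 1, where 1 is 0.15 m, a list of three; "rot": the turn, a rotation vector about the tool's x, y, z normalised to -1 to 1, where 1 is 2 pi rad, a list of three; "claw": the closure, from -1 (fully open) to 1 (shut). In form: [{"travel": [tx, ty, tz], "rot": [rx, ry, rz], "claw": claw}, ...]. A call has 1 to 10 rows; each row shifts and turns the commanded pose from where the row before left it, along the tool's axes as they then stand; what a row does not reach is not made up. A row lasts 1/12 s, in which the tool goes at most 41.7 mm and 7.16 degrees, less where a joint would pass 70% of its speed; a pose out of reach is approached as far as the arm can. A call with a number of a shift or a turn outside -1 to 1 is refused whole. A call with a gripper value outside its range is refused whole. The fingers move at their own pace and stop on an object; the grip force is fixed at half the most. Time passes only in rows, so rows that do not move let the fingers close. It gives the time, the measured TCP pose, the force, the opening and the grip force at its end, in the units of the state.
- state(): the state, without advancing time (a new reading comes with each control period).
- capture(name): name is "scene" or "top" or "wrist"; returns the picture (400x640x3 uint8, red, green, blue); there is no depth.
- camera_info(name): a dict with "fx", "fy", "cx", "cy" (pixels), "position" and "attitude" of the camera in the world. Camera axes: x right, y down, z forward; pixel columns grow to the right and rows downward; lengths in mm; the calibration is good to about 2 mm. A picture is of the moment at which its call begins: read the wrist's pose just before it. camera_info takes no time and is no camera call; for the wrist camera it gives the pose at the moment of the call.
- hand_in(): hands the job in; it is judged then, once.
The state is a dict: "t": time; "joint_pos": joint angles; "qvel": joint speeds; "joint_torque": joint torques, N m; "position": TCP position; "ee_rot": TCP orientation; "wrist_force": force on the tool from outside, world axes, zero at the start; "wrist_torque": the same for the moment, N m; "grip_width": finger opening in mm; "grasp_force": force on a finger pad.
Only numpy, scipy, OpenCV 4.12 (cv2) and the standard library are available. Lean on these libraries where they do the work, as an engineer would, in place of code of your own. Each camera call takes 0.05 s, during which the arm holds its last target. There are 200 camera calls.

## Task

A square candle on a round wooden plate is clamped in the marking stand. Swing the scriber arm fully up out of the way by its upright handle, back the sloping clamp screw off just enough to free the plate (about a sixth of a turn, never more than a third), turn the candle a quarter turn, either way, so that a neighbouring face stands square to the scriber, screw the clamp firmly tight again, and then swing the scriber arm back down to its stop. Leave the candle upright in its seat, never let the scriber press on it, and do not disturb the other things on the table.

Things in the scene. Friction and masses are not known exactly. Their poses are not given: they have to be found in the camera images.
- stand: Marking stand, fixed: aluminium plate 12 mm thick, spanning x -125 to +90, y -80 to +155 mm. Origin on the table under the candle's seat; x points from the clamp to the two 16 mm stop pins (22 mm high, at 42, +-42 mm), y to the scriber post, z up. Turned 0.5 to 1.0 rad, so the clamp is at the robot's near right, the scriber at its near left.
- nest (a point): Centre of the candle's seat, on the stand's upper side (12 mm above the table); axes as the stand's.
- carving_plate: Loose round wooden plate, 102 mm across, 28 mm high, sloping upper edge, with a tall square candle 42 x 42 mm fixed on it (faces square to x and y) from 28 to 215 mm above this origin, plus 10 mm wick. Origin: centre of the underside, z up; 0.5 kg. Starts with x along the stand's x within 0.05 rad; brass dot at +x. Freed, it turns easily on the stand, but binds if pressed down.
- clamp_jaw: Steel jaw with rubber face, 18 x 29 mm, in a sloping guide on the stand's -x side; it presses on the wooden plate's sloping edge and so holds it down, with two stop pins 1 mm behind it. Its z points outward along the screw axis: up and towards the stand's -x, 30 degrees from vertical.
- clamp_screw (a joint): Turn of the clamp screw, rad: 0 as tight at the start, growing as it is turned anticlockwise seen from its handle (loosening); jaw and handle move out 4 mm per rad. Needs 0.1 N m to turn, stays where left. 0.6 to 1.5 frees the plate well. Turned back, the jaw meets the plate between 0.3 and -0.4, as the plate sits; turn on until it resists firmly (0.2 to 0.5 N m).
- screw_bar (a point): Middle of the screw's black bar handle: 66 mm long (point's x), 14 mm thick (y, grasp across it), 22 mm high. z points outward along the screw axis, 30 degrees from vertical: hold it with the tool pointing along -z. The guide begins 32 mm below the middle. At the start the bar stands -0.6 rad about z from the vertical plane through the stand's x.
- scriber_lever (a joint): Swing of the scriber arm, rad: 0 at its lower stop (point 4 mm from the candle's face), 1.2 at its upper stop. Stiff hinge, about 0.1 N m, stays where left. Starts at 0 to 0.1.
- lever_pivot (a point): Lever's hinge point, 120 mm from the stand's origin in the stand's +y and 72 mm above the table. The hinge line is the stand's x; growing joint values swing the handle away from the candle (stand's +y) and the scriber arm up.
- lever_handle (a point): Grip point on the lever's upright black handle, 75 mm from the pivot: a flat-sided grip 13 mm thick (along the stand's x), 18 mm wide, reaching 27 mm below and 15 mm above this point along the lever. At lever 0 it leans 0.3 rad from vertical towards the candle, at 1.2 it leans 0.9 rad away. Pinch it along the stand's x and lead it round the pivot; it turns in the fingers.
- scriber_tip (a point): Point of the scriber, at the end of the 94 mm arm that reaches from the pivot towards the candle.
- mould: Bystander: round pink mould, 68 mm across, 51 mm high, origin under its centre, beside the stand.
- spool: Bystander: wooden wick spool, 60 mm across, 68 mm high, origin under its centre, behind the stand.
- stir: Bystander: flat wooden stir stick, 190 mm long, lying on the table, origin at its middle.
- pen: Bystander: marker pen, 135 mm long, lying, origin at its middle.
- glass_cup: Bystander: low glass cup, 60 mm across, 34 mm high, origin under its centre.

How it is judged:
By the outcome, as a careful person would: the job done as asked, in the order asked, and still so for the second after the job is handed in, with the robot touching nothing.
It also fails if it takes over 72 s, if anything falls off the work surface, if the arm or the gripper's body presses on something with over 40 N, if the wrist force passes 120 N, or if a joint passes its speed limit or range.

## Working session

There is one attempt and no reset: what is moved stays moved. The work goes in short steps, Python scripts to look and compute and a tool call to move; the robot and the scene stay as the last step left them, time stands still between calls to the robot, and variables do not carry over. Pictures are saved under pics/ and viewed, at most 10 in all, crops included, and the job is handed in when it is done.

Besides the shell and the picture viewer there is one more tool, called after "Emit:" in YAML: its name, and indented under it one key for each argument. carry_out: Moves the arm, as the interface text tells. Its arguments: {"type":"object","properties":{"increments":{"type":"array"}},"required":["increments"]}

```bash
mkdir -p pics; python3 - <<'E'
from plant import *
import cv2
s=state();print(s)
for n in("scene","top"):
    print(n,camera_info(n)); cv2.imwrite(f"pics/{n}0.png",capture(n)[:,:,::-1])
print(camera_info("wrist"))
E
```

```text
{'t': 0.0, 'joint_pos': array([62.93947154, 24.45062719,  4.23311313, 92.05232757, -1.95220598,
       63.6430247 , -3.84357584]), 'qvel': array([-0.04343561, -0.0411173 ,  0.15377135, -0.02042585, -0.04014787,
        0.01228321,  0.00979796]), 'joint_torque': array([ 1.15304287e-03, -9.49797034e+01,  3.76135737e+00, -4.63515401e+01,
        1.91758666e-02,  1.01046191e-02,  3.24655929e-07]), 'position': array([ 213.9456725 , -639.78431634,  241.5994897 ]), 'ee_rot': array([-1.79926592e+02,  7.65959737e-03,  1.84930467e+01]), 'wrist_force': array([-0.1616714 ,  0.18469581, -0.48861634]), 'wrist_torque': array([-0.0598898 ,  0.01808702, -0.00587383]), 'grasp_force': 0.0, 'grip_width': 85.64583398289398}
scene {'fx': 510.0666444698258, 'fy': 510.0666444698258, 'cx': 314.7960337465996, 'cy': 204.90427743548702, 'position': array([  9.26778967, 925.70733277, 895.77777854]), 'attitude': array([-1.23999123e+02, -1.03868640e-02, -1.53455918e+02])}
top {'fx': 466.95092884237334, 'fy': 466.95092884237334, 'cx': 322.5092884505089, 'cy': 198.93301041963272, 'position': array([ 438.7806476 , -106.85880051, 1335.23656773]), 'attitude': array([-1.75435436e+02,  8.19013326e-02, -8.88629679e+01])}
{'fx': 281.55225374610274, 'fy': 281.55225374610274, 'cx': 316.57087728947033, 'cy': 202.71711434741093, 'position': array([ 281.21242779, -618.01696215,  372.94811624]), 'attitude': array([ 1.64054498e+02,  5.19666049e-02, -7.15266416e+01])}
```

View pics/scene0.png

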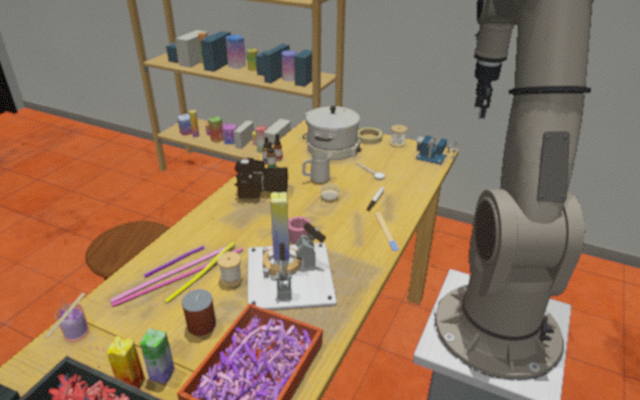

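View pics/top0.png

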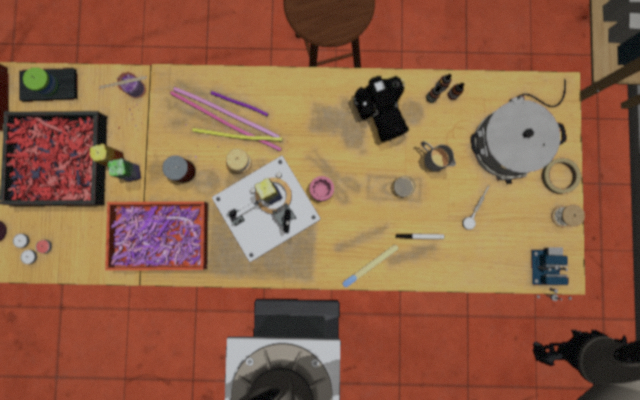

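The scene view shows the stand with the candle at (280,250). In the top view its four corners are at about (281,157), (213,198), (250,259) and (318,218). The lever is at (237,214) and the clamp bar at (287,220).

```bash
cat > h.py <<'E'
import numpy as np, cv2
from scipy.spatial.transform import Rotation as R
from plant import *
def Rm(a): return R.from_euler('xyz',a,degrees=True).as_matrix()
def ray(ci,px):
    px=np.atleast_2d(px).astype(float)
    d=np.c_[(px[:,0]-ci['cx'])/ci['fx'],(px[:,1]-ci['cy'])/ci['fy'],np.ones(len(px))]
    return ci['position'],d@Rm(ci['attitude']).T
def plane(ci,px,z):
    o,d=ray(ci,px); return o+d*((z-o[2])/d[:,2])[:,None]
def proj(ci,P):
    p=(np.atleast_2d(P)-ci['position'])@Rm(ci['attitude'])
    return np.c_[ci['cx']+ci['fx']*p[:,0]/p[:,2],ci['cy']+ci['fy']*p[:,1]/p[:,2]]
def tri(rays):
    A=0;b=0
    for o,d in rays:
        d=d.ravel()/np.linalg.norm(d);M=np.eye(3)-np.outer(d,d);A=A+M;b=b+M@o
    return np.linalg.solve(A,b)
E
python3 - <<'E'
from h import *
for n,roi in(("top",(195,145,135,125)),("scene",(235,180,110,135))):
    im=cv2.imread(f"pics/{n}0.png");x,y,w,h=roi;c=im[y:y+h,x:x+w]
    hsv=cv2.cvtColor(c,cv2.COLOR_BGR2HSV)
    m=((hsv[...,1]<45)&(hsv[...,2]>150)).astype(np.uint8)
    k,l,st,_=cv2.connectedComponentsWithStats(m);i=1+np.argmax(st[1:,4]);
    pts=np.argwhere(l==i)[:,::-1]+[x,y]
    P=plane(camera_info(n),pts,12)[:,:2].astype(np.float32)
    r=cv2.minAreaRect(P);print(n,r,cv2.boxPoints(r).round(1).tolist())
    cv2.imwrite(f"pics/{n}c.png",cv2.resize(c,None,fx=4,fy=4,interpolation=cv2.INTER_CUBIC))
a=cv2.imread("pics/topc.png");b=cv2.imread("pics/scenec.png");H=540
o=np.zeros((540,980,3),np.uint8);o[:500,:540]=a;o[:540,540:]=b
cv2.imwrite("pics/both.png",cv2.resize(o,(800,441)))
E
```

```text
top ((515.6644897460938, 58.671844482421875), (216.3546142578125, 234.98007202148438), 32.32796859741211) [[361.3999938964844, 100.0999984741211], [487.1000061035156, -98.5], [669.9000244140625, 17.200000762939453], [544.2000122070312, 215.8000030517578]]
scene ((512.398193359375, 66.05410766601562), (216.61766052246094, 236.9921875), 32.01358413696289) [[357.70001220703125, 109.0999984741211], [483.3999938964844, -91.80000305175781], [667.0999755859375, 23.0], [541.4000244140625, 223.89999389648438]]
```

View pics/both.png

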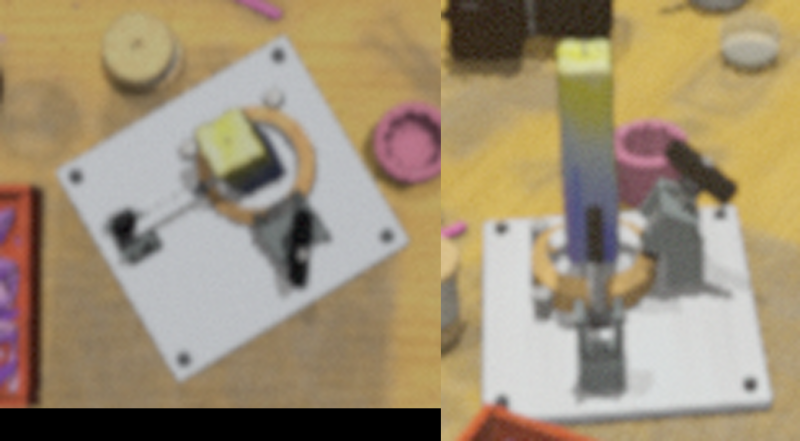

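```bash
cat >> h.py <<'E'
S0=np.array([550.5,36.3,0]);TH=np.radians(32.3)
def W(p,th=None):
    return S0+R.from_euler('z',TH).apply(p)
def Rt(zdir,ydir):
    z=np.array(zdir,float);z/=np.linalg.norm(z);y=np.array(ydir,float);y-=z*(y@z);y/=np.linalg.norm(y)
    return np.c_[np.cross(y,z),y,z]
def plan(wps,start=None):
    """wps: list of (pos, Rmat or None, n). prints rows"""
    s=state();p=s['position'].copy();Q=Rm(s['ee_rot'])
    if start is not None:p,Q=start
    for P,T,n in wps:
        T=Q if T is None else T
        rv=R.from_matrix(Q.T@T).as_rotvec()/n; d=(np.array(P,float)-p)/n
        print('max/row mm %.1f deg %.1f'%(np.linalg.norm(d),np.degrees(np.linalg.norm(rv))))
        for i in range(n):
            t=Q.T@d/150; print('  ',t.round(3).tolist(),(rv/2/np.pi).round(4).tolist())
            Q=Q@R.from_rotvec(rv).as_matrix()
        p=np.array(P,float);Q=T
E
python3 - <<'E'
from h import *
# bar from two views by black mask
rs=[]
for n,roi in(("top",(278,208,20,28)),("scene",(296,212,34,24))):
    im=cv2.imread(f"pics/{n}0.png");x,y,w,h=roi
    m=(im[y:y+h,x:x+w].max(2)<60);p=np.argwhere(m)[:,::-1]+[x,y];c=p.mean(0);print(n,len(p),c,p.min(0),p.max(0))
    rs.append(ray(camera_info(n),c))
P=tri(rs);print('bar',P,R.from_euler('z',-TH).apply(P-S0))
D=Rt([0,0,-1],W([1,0,0])-S0)
print(R.from_matrix(D).as_euler('xyz',degrees=True))
plan([([215,-640,320],None,3),([480,-330,320],None,12),(np.r_[W([0,98,0])[:2],270],D,18)])
E
```

```text
top 107 [285.90654206 219.61682243] [283 209] [289 231]
scene 18 [310.05555556 229.72222222] [305 226] [317 235]
bar [483.88034381  -6.7711112  113.11347176] [-79.32620218  -0.80799661 113.11347176]
[180.    0.  122.3]
max/row mm 26.1 deg 0.0
   [0.002, 0.001, -0.174] [0.0, 0.0, 0.0]
   [0.002, 0.001, -0.174] [0.0, 0.0, 0.0]
   [0.002, 0.001, -0.174] [0.0, 0.0, 0.0]
max/row mm 34.0 deg 0.0
   [0.194, -0.117, 0.0] [0.0, 0.0, 0.0]
   [0.194, -0.117, 0.0] [0.0, 0.0, 0.0]
   [0.194, -0.117, 0.0] [0.0, 0.0, 0.0]
   [0.194, -0.117, 0.0] [0.0, 0.0, 0.0]
   [0.194, -0.117, 0.0] [0.0, 0.0, 0.0]
   [0.194, -0.117, 0.0] [0.0, 0.0, 0.0]
   [0.194, -0.117, 0.0] [0.0, 0.0, 0.0]
   [0.194, -0.117, 0.0] [0.0, 0.0, 0.0]
   [0.194, -0.117, 0.0] [0.0, 0.0, 0.0]
   [0.194, -0.117, 0.0] [0.0, 0.0, 0.0]
   [0.194, -0.117, 0.0] [0.0, 0.0, 0.0]
   [0.194, -0.117, 0.0] [0.0, 0.0, 0.0]
max/row mm 25.1 deg 5.8
   [0.059, -0.156, 0.019] [-0.0, -0.0, -0.016]
   [0.074, -0.149, 0.019] [-0.0, -0.0, -0.016]
   [0.089, -0.141, 0.019] [-0.0, -0.0, -0.016]
   [0.103, -0.131, 0.019] [-0.0, -0.0, -0.016]
   [0.115, -0.12, 0.019] [-0.0, -0.0, -0.016]
   [0.127, -0.108, 0.019] [-0.0, -0.0, -0.016]
   [0.137, -0.095, 0.019] [-0.0, -0.0, -0.016]
   [0.146, -0.08, 0.019] [-0.0, -0.0, -0.016]
   [0.153, -0.065, 0.019] [-0.0, -0.0, -0.016]
   [0.159, -0.049, 0.019] [-0.0, -0.0, -0.016]
   [0.163, -0.033, 0.019] [-0.0, -0.0, -0.016]
   [0.166, -0.017, 0.019] [-0.0, -0.0, -0.016]
   [0.166, 0.0, 0.019] [-0.0, -0.0, -0.016]
   [0.166, 0.017, 0.019] [-0.0, -0.0, -0.016]
   [0.163, 0.033, 0.019] [-0.0, -0.0, -0.016]
   [0.159, 0.05, 0.019] [-0.0, -0.0, -0.016]
   [0.153, 0.065, 0.019] [-0.0, -0.0, -0.016]
   [0.146, 0.08, 0.019] [-0.0, -0.0, -0.016]
```

Emit:
carry_out:
  increments:
    - {"travel":[0,0,-0.174],"rot":[0,0,0],"claw":-1}
    - {"travel":[0.1,-0.05,-0.174],"rot":[0,0,0],"claw":-1}
    - {"travel":[0.194,-0.117,-0.174],"rot":[0,0,0],"claw":-1}
    - {"travel":[0.194,-0.117,0],"rot":[0,0,0],"claw":-1}
    - {"travel":[0.194,-0.117,0],"rot":[0,0,0],"claw":-1}
    - {"travel":[0.194,-0.117,0],"rot":[0,0,0],"claw":-1}
    - {"travel":[0.194,-0.117,0],"rot":[0,0,0],"claw":-1}
    - {"travel":[0.194,-0.117,0],"rot":[0,0,0],"claw":-1}
    - {"travel":[0.194,-0.117,0],"rot":[0,0,0],"claw":-1}
    - {"travel":[0.194,-0.117,0],"rot":[0,0,0],"claw":-1}

```text
t: 0.93
position: [402.3, -420.4, 319.7]
ee_rot: [-180.0, 0.0, 18.5]
wrist_force: [0.5, -0.7, 0.0]
grip_width: 85.5
grasp_force: 0.0
```

Emit:
carry_out:
  increments:
    - {"travel":[0.194,-0.117,0],"rot":[0,0,0],"claw":-1}
    - {"travel":[0.194,-0.117,0],"rot":[0,0,0],"claw":-1}
    - {"travel":[0.194,-0.117,0],"rot":[0,0,0],"claw":-1}
    - {"travel":[0.1,-0.06,0],"rot":[0,0,0],"claw":-1}
    - {"travel":[0.059,-0.156,0.019],"rot":[0,0,-0.016],"claw":-1}
    - {"travel":[0.074,-0.149,0.019],"rot":[0,0,-0.016],"claw":-1}
    - {"travel":[0.089,-0.141,0.019],"rot":[0,0,-0.016],"claw":-1}
    - {"travel":[0.103,-0.131,0.019],"rot":[0,0,-0.016],"claw":-1}
    - {"travel":[0.115,-0.12,0.019],"rot":[0,0,-0.016],"claw":-1}
    - {"travel":[0.127,-0.108,0.019],"rot":[0,0,-0.016],"claw":-1}

```text
t: 1.77
position: [484.7, -180.0, 302.5]
ee_rot: [-180.0, 0.0, 53.3]
wrist_force: [-0.0, -1.0, -0.2]
grip_width: 85.4
grasp_force: 0.0
```

Emit:
carry_out:
  increments:
    - {"travel":[0.137,-0.095,0.019],"rot":[0,0,-0.016],"claw":-1}
    - {"travel":[0.146,-0.08,0.019],"rot":[0,0,-0.016],"claw":-1}
    - {"travel":[0.153,-0.065,0.019],"rot":[0,0,-0.016],"claw":-1}
    - {"travel":[0.159,-0.049,0.019],"rot":[0,0,-0.016],"claw":-1}
    - {"travel":[0.163,-0.033,0.019],"rot":[0,0,-0.016],"claw":-1}
    - {"travel":[0.166,-0.017,0.019],"rot":[0,0,-0.016],"claw":-1}
    - {"travel":[0.166,0,0.019],"rot":[0,0,-0.016],"claw":-1}
    - {"travel":[0.166,0.017,0.019],"rot":[0,0,-0.016],"claw":-1}
    - {"travel":[0.163,0.033,0.019],"rot":[0,0,-0.016],"claw":-1}
    - {"travel":[0.159,0.05,0.019],"rot":[0,0,-0.016],"claw":-1}

```text
t: 2.6
position: [495.2, 69.4, 274.1]
ee_rot: [-180.0, 0.0, 110.9]
wrist_force: [-0.2, 0.7, -1.1]
grip_width: 85.5
grasp_force: 0.0
```

Emit:
carry_out:
  increments:
    - {"travel":[0.153,0.065,0.019],"rot":[0,0,-0.016],"claw":-1}
    - {"travel":[0.146,0.08,0.019],"rot":[0,0,-0.016],"claw":-1}
    - {"travel":[0,0,0],"rot":[0,0,0],"claw":-1}
    - {"travel":[0,0,0],"rot":[0,0,0],"claw":-1}

```text
t: 2.93
position: [497.2, 119.2, 268.3]
ee_rot: [-180.0, -0.0, 122.3]
wrist_force: [0.3, -1.2, 0.3]
grip_width: 85.5
grasp_force: 0.0
```

```bash
python3 - <<'E'
from h import *
s=state();print(s['t'],s['position'],s['ee_rot'],s['joint_pos'].round(0))
ci=camera_info("wrist");im=capture("wrist")[:,:,::-1];cv2.imwrite("pics/w1.png",im)
print(ci)
for n,p in dict(handle=W([0,98,143.6]),pivot=W([0,120,72]),bar=W([-79,0,113]),c0=W([-125,-80,12]),c1=W([90,-80,12]),c2=W([90,155,12]),c3=W([-125,155,12]),pinA=W([42,42,34]),ctop=W([21,21,227])).items(): print(n,proj(ci,p).round(0))
E
```

```text
2.9333 [497.15832027 119.17579269 268.25469385] [-1.79967124e+02 -4.25561407e-02  1.22283953e+02] [ 12.  11. -36. 109.   7.  62.   5.]
{'fx': 281.55225374610274, 'fy': 281.55225374610274, 'cx': 316.57087728947033, 'cy': 202.71711434741093, 'position': array([460.76215282, 178.00082352, 399.56942075]), 'attitude': array([ 1.64012837e+02, -2.25444959e-02,  3.22628423e+01])}
handle [[317. 199.]]
pivot [[317. 165.]]
bar [[248. 275.]]
c0 [[237. 287.]]
c1 [[374. 287.]]
c2 [[384. 132.]]
c3 [[223. 132.]]
pinA [[347. 217.]]
ctop [[345. 330.]]
```

View pics/w1.png

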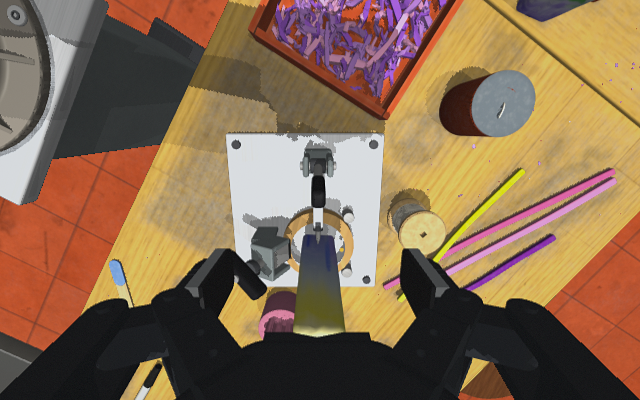

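The wrist view shows the plate's corners at (227,133), (384,132) and (377,286). The handle runs from (318,177) to (318,207), the pivot is at about (318,162), and the bar is partly hidden at (250,275). That is within a few pixels of the prediction.

```bash
python3 - <<'E'
from h import *
ci=camera_info("wrist");im=cv2.imread("pics/w1.png")
m=(im[172:212,308:330].max(2)<60);p=np.argwhere(m)[:,::-1]+[308,172];print(len(p),p.mean(0),p.min(0),p.max(0))
c=p.mean(0)
t=cv2.imread("pics/top0.png");x,y=226,203
m=(t[y:y+22,x:x+14].max(2)<70);q=np.argwhere(m)[:,::-1]+[x,y];print(len(q),q.mean(0),q.min(0),q.max(0))
P=tri([ray(ci,c),ray(camera_info("top"),q.mean(0))]);print(P,R.from_euler('z',-TH).apply(P-S0))
# plate in wrist view
hsv=cv2.cvtColor(im,cv2.COLOR_BGR2HSV);m=((hsv[...,1]<40)&(hsv[...,2]>170)).astype(np.uint8);m[:, :215]=0;m[:,395:]=0;m[:125]=0;m[300:]=0
k,l,st,_=cv2.connectedComponentsWithStats(m);i=1+np.argmax(st[1:,4]);pl=np.argwhere(l==i)[:,::-1]
r=cv2.minAreaRect(plane(ci,pl,12)[:,:2].astype(np.float32));print(r)
for hx in(32.3,): print(np.array(r[0])-(W([-17.5,37.5,0])-S0)[:2])
for yy,z in((98,143.6),(101,145)): print(proj(ci,W([0,yy,z])))
D=Rt([0,0,-1],W([1,0,0])-S0)
E
```

```text
411 [317.96836983 190.93187348] [311 172] [324 207]
51 [232.7254902  214.82352941] [229 210] [239 221]
[491.5952776  125.22781559 147.25903697] [ -2.27112646 106.64316523 147.25903697]
((472.3319396972656, 54.644805908203125), (133.9720916748047, 188.02252197265625), 32.10459518432617)
[507.16223488  32.29865328]
[[317.18532011 197.79495152]]
[[317.180346   195.07923318]]
```

Emit:
carry_out:
  increments:
    - {"travel":[0,0.009,0.15],"rot":[0,0,0],"claw":-1}
    - {"travel":[0,0,0.2],"rot":[0,0,0],"claw":-0.8}
    - {"travel":[0,0,0.2],"rot":[0,0,0],"claw":-0.6}
    - {"travel":[0,0,0.2],"rot":[0,0,0],"claw":-0.4}
    - {"travel":[0.005,0,0.12],"rot":[0,0,0],"claw":-0.2}
    - {"travel":[0,0,0.02],"rot":[0,0,0],"claw":0}
    - {"travel":[0,0,0],"rot":[0,0,0],"claw":0.3}
    - {"travel":[0,0,0],"rot":[0,0,0],"claw":0.3}

```text
t: 3.65
position: [498.9, 119.1, 136.1]
ee_rot: [180.0, 0.0, 122.1]
wrist_force: [-0.1, -0.0, -0.2]
grip_width: 29.9
grasp_force: 0.0
```

Emit:
carry_out:
  increments:
    - {"travel":[0,0,0],"rot":[0,0,0],"claw":1}
    - {"travel":[0,0,0],"rot":[0,0,0],"claw":1}
    - {"travel":[0,0,0],"rot":[0,0,0],"claw":1}
    - {"travel":[0,0,0],"rot":[0,0,0],"claw":1}

```text
t: 3.98
position: [498.9, 119.0, 136.6]
ee_rot: [179.9, 0.1, 122.1]
wrist_force: [-3.5, -3.0, 10.1]
grip_width: 12.1
grasp_force: 58.3
```

```bash
python3 - <<'E'
from h import *
s=state();print(s['t'],s['position'],s['wrist_force'],s['grip_width'],s['grasp_force'])
g=R.from_euler('z',-TH).apply(s['position']-S0)+[0,0,8];print(g)
a0=np.arctan2(g[1]-120,g[2]-72);r=np.hypot(g[1]-120,g[2]-72);print('a0',a0,'r',r)
A=np.linspace(a0,0.92,16);p=np.c_[120+75*np.sin(A),72+75*np.cos(A)]
p=np.c_[120+r*np.sin(A),72+r*np.cos(A)]
print(np.c_[np.diff(p[:,0]),-np.diff(p[:,1])].__truediv__(150).round(3).tolist())
E
```

```text
3.9833 [498.88620648 119.03239301 136.62926778] [-3.5287746  -3.02918738 10.12707353] 12.114041521867186 58.33820879459381
[  0.58107884  97.51048602 144.62926778]
a0 -0.3002845808128749 r 76.03149858993318
[[0.04, -0.011], [0.041, -0.007], [0.041, -0.004], [0.041, -0.001], [0.041, 0.003], [0.041, 0.006], [0.04, 0.009], [0.039, 0.013], [0.038, 0.016], [0.037, 0.019], [0.035, 0.022], [0.033, 0.024], [0.031, 0.027], [0.029, 0.03], [0.026, 0.032]]
```

Emit:
carry_out:
  increments:
    - {"travel":[0.04,0,-0.011],"rot":[0,0,0],"claw":1}
    - {"travel":[0.041,0,-0.007],"rot":[0,0,0],"claw":1}
    - {"travel":[0.041,0,-0.004],"rot":[0,0,0],"claw":1}
    - {"travel":[0.041,0,-0.001],"rot":[0,0,0],"claw":1}
    - {"travel":[0.041,0,0.003],"rot":[0,0,0],"claw":1}
    - {"travel":[0.041,0,0.006],"rot":[0,0,0],"claw":1}
    - {"travel":[0.04,0,0.009],"rot":[0,0,0],"claw":1}
    - {"travel":[0.039,0,0.013],"rot":[0,0,0],"claw":1}
    - {"travel":[0.038,0,0.016],"rot":[0,0,0],"claw":1}
    - {"travel":[0,0,0],"rot":[0,0,0],"claw":1}

```text
t: 4.82
position: [469.8, 165.1, 132.6]
ee_rot: [179.9, 0.1, 122.2]
wrist_force: [-1.7, -4.9, 6.8]
grip_width: 12.1
grasp_force: 59.9
```

Emit:
carry_out:
  increments:
    - {"travel":[0.037,0,0.019],"rot":[0,0,0],"claw":1}
    - {"travel":[0.035,0,0.022],"rot":[0,0,0],"claw":1}
    - {"travel":[0.033,0,0.024],"rot":[0,0,0],"claw":1}
    - {"travel":[0.031,0,0.027],"rot":[0,0,0],"claw":1}
    - {"travel":[0.029,0,0.03],"rot":[0,0,0],"claw":1}
    - {"travel":[0.026,0,0.032],"rot":[0,0,0],"claw":1}
    - {"travel":[0,0,0],"rot":[0,0,0],"claw":1}
    - {"travel":[0,0,0],"rot":[0,0,0],"claw":1}

```text
t: 5.48
position: [454.5, 189.3, 109.6]
ee_rot: [180.0, 0.1, 122.1]
wrist_force: [-4.5, -2.8, 7.5]
grip_width: 12.5
grasp_force: 62.7
```

```bash
python3 - <<'E'
from h import *
s=state();print(s['t'],s['position'],s['wrist_force'],s['grip_width'],s['grasp_force'])
g=R.from_euler('z',-TH).apply(s['position']-S0)+[0,0,8];print(g,np.arctan2(g[1]-120,g[2]-72)+.3,np.hypot(g[1]-120,g[2]-72))
E
```

```text
5.4833 [454.48312244 189.31534575 109.64467331] [-4.48620003 -2.75543216  7.49835758] 12.45768339467685 62.67767786979675
[  0.60470755 180.64487577 117.64467331] 1.225598136680584 75.90281390043197
```

Emit:
carry_out:
  increments:
    - {"travel":[0.009,0,0.012],"rot":[0,0,0],"claw":1}
    - {"travel":[0.008,0,0.012],"rot":[0,0,0],"claw":1}
    - {"travel":[0,0,0],"rot":[0,0,0],"claw":1}
    - {"travel":[0,0,0],"rot":[0,0,0],"claw":1}

```text
t: 5.82
position: [454.5, 190.0, 108.5]
ee_rot: [179.9, 0.3, 122.0]
wrist_force: [-15.7, -22.9, 67.9]
grip_width: 12.2
grasp_force: 71.9
```

Emit:
carry_out:
  increments:
    - {"travel":[-0.012,0,-0.017],"rot":[0,0,0],"claw":1}
    - {"travel":[0,0,0],"rot":[0,0,0],"claw":-0.2}
    - {"travel":[0,0,0],"rot":[0,0,0],"claw":-0.5}
    - {"travel":[0,0,0],"rot":[0,0,0],"claw":-0.5}
    - {"travel":[0,0,-0.15],"rot":[0,0,0],"claw":-0.5}
    - {"travel":[0,0,-0.25],"rot":[0,0,0],"claw":-0.5}
    - {"travel":[0,0,-0.25],"rot":[0,0,0],"claw":-0.5}
    - {"travel":[0,0,-0.25],"rot":[0,0,0],"claw":-1}
    - {"travel":[0,0,-0.2],"rot":[0,0,0],"claw":-1}
    - {"travel":[0,0,0],"rot":[0,0,0],"claw":-1}

```text
t: 6.65
position: [455.7, 191.8, 278.2]
ee_rot: [179.6, 0.1, 122.2]
wrist_force: [1.1, 1.1, 0.9]
grip_width: 85.4
grasp_force: 0.0
```

```bash
cat >> h.py <<'E'
def screwR(phi):  # bar angle phi about z from stand x plane
    r=R.from_euler('z',TH);bx=r.apply(np.cos(phi)*np.array([.866,0,.5])+np.sin(phi)*np.array([0,1,0]));z=r.apply([-.5,0,.866])
    return Rt(-z,-np.cross(z,bx))
AX=R.from_euler('z',TH).apply([-.5,0,.866])
E
python3 - <<'E'
from h import *
s=state();print(s['t'],s['position'],s['ee_rot'])
T=screwR(-.6);print(R.from_matrix(T).as_euler('xyz',degrees=True))
B=W([-79,0,113])
plan([(B+AX*(100-8),T,20)])
E
```

```text
6.65 [455.6745607  191.84238313 278.22963059] [1.79553162e+02 1.11397099e-01 1.22179466e+02]
[-161.94346535  -24.37292184   -6.00860555]
max/row mm 11.9 deg 6.3
   [-0.061, -0.043, 0.028] [-0.0023, 0.0044, 0.0168]
   [-0.066, -0.036, 0.026] [-0.0023, 0.0044, 0.0168]
   [-0.07, -0.03, 0.024] [-0.0023, 0.0044, 0.0168]
   [-0.073, -0.022, 0.021] [-0.0023, 0.0044, 0.0168]
   [-0.076, -0.015, 0.019] [-0.0023, 0.0044, 0.0168]
   [-0.077, -0.007, 0.017] [-0.0023, 0.0044, 0.0168]
   [-0.078, 0.001, 0.014] [-0.0023, 0.0044, 0.0168]
   [-0.078, 0.009, 0.012] [-0.0023, 0.0044, 0.0168]
   [-0.077, 0.017, 0.01] [-0.0023, 0.0044, 0.0168]
   [-0.075, 0.025, 0.008] [-0.0023, 0.0044, 0.0168]
   [-0.072, 0.033, 0.007] [-0.0023, 0.0044, 0.0168]
   [-0.068, 0.04, 0.005] [-0.0023, 0.0044, 0.0168]
   [-0.064, 0.047, 0.004] [-0.0023, 0.0044, 0.0168]
   [-0.059, 0.053, 0.003] [-0.0023, 0.0044, 0.0168]
   [-0.053, 0.059, 0.002] [-0.0023, 0.0044, 0.0168]
   [-0.046, 0.064, 0.002] [-0.0023, 0.0044, 0.0168]
   [-0.039, 0.069, 0.002] [-0.0023, 0.0044, 0.0168]
   [-0.032, 0.073, 0.002] [-0.0023, 0.0044, 0.0168]
   [-0.024, 0.076, 0.002] [-0.0023, 0.0044, 0.0168]
   [-0.016, 0.078, 0.003] [-0.0023, 0.0044, 0.0168]
```

Emit:
carry_out:
  increments:
    - {"travel":[-0.061,-0.043,0.028],"rot":[-0.0023,0.0044,0.0168],"claw":-1}
    - {"travel":[-0.066,-0.036,0.026],"rot":[-0.0023,0.0044,0.0168],"claw":-1}
    - {"travel":[-0.07,-0.03,0.024],"rot":[-0.0023,0.0044,0.0168],"claw":-1}
    - {"travel":[-0.073,-0.022,0.021],"rot":[-0.0023,0.0044,0.0168],"claw":-1}
    - {"travel":[-0.076,-0.015,0.019],"rot":[-0.0023,0.0044,0.0168],"claw":-1}
    - {"travel":[-0.077,-0.007,0.017],"rot":[-0.0023,0.0044,0.0168],"claw":-1}
    - {"travel":[-0.078,0.001,0.014],"rot":[-0.0023,0.0044,0.0168],"claw":-1}
    - {"travel":[-0.078,0.009,0.012],"rot":[-0.0023,0.0044,0.0168],"claw":-1}
    - {"travel":[-0.077,0.017,0.01],"rot":[-0.0023,0.0044,0.0168],"claw":-1}
    - {"travel":[-0.075,0.025,0.008],"rot":[-0.0023,0.0044,0.0168],"claw":-1}

```text
t: 7.48
position: [448.1, 78.4, 230.0]
ee_rot: [-179.1, -17.1, 60.8]
wrist_force: [0.1, -0.6, -0.7]
grip_width: 85.4
grasp_force: 0.0
```

Emit:
carry_out:
  increments:
    - {"travel":[-0.072,0.033,0.007],"rot":[-0.0023,0.0044,0.0168],"claw":-1}
    - {"travel":[-0.068,0.04,0.005],"rot":[-0.0023,0.0044,0.0168],"claw":-1}
    - {"travel":[-0.064,0.047,0.004],"rot":[-0.0023,0.0044,0.0168],"claw":-1}
    - {"travel":[-0.059,0.053,0.003],"rot":[-0.0023,0.0044,0.0168],"claw":-1}
    - {"travel":[-0.053,0.059,0.002],"rot":[-0.0023,0.0044,0.0168],"claw":-1}
    - {"travel":[-0.046,0.064,0.002],"rot":[-0.0023,0.0044,0.0168],"claw":-1}
    - {"travel":[-0.039,0.069,0.002],"rot":[-0.0023,0.0044,0.0168],"claw":-1}
    - {"travel":[-0.032,0.073,0.002],"rot":[-0.0023,0.0044,0.0168],"claw":-1}
    - {"travel":[-0.024,0.076,0.002],"rot":[-0.0023,0.0044,0.0168],"claw":-1}
    - {"travel":[-0.016,0.078,0.003],"rot":[-0.0023,0.0044,0.0168],"claw":-1}

```text
t: 8.32
position: [442.4, -33.0, 188.0]
ee_rot: [-162.3, -23.8, -6.1]
wrist_force: [0.8, 0.5, 0.2]
grip_width: 85.3
grasp_force: 0.0
```

Emit:
carry_out:
  increments:
    - {"travel":[0,0,0],"rot":[0,0,0],"claw":-1}
    - {"travel":[0,0,0],"rot":[0,0,0],"claw":-1}

```text
t: 8.48
position: [442.3, -32.2, 188.1]
ee_rot: [-162.4, -23.8, -5.6]
wrist_force: [0.4, 0.2, 1.4]
grip_width: 85.5
grasp_force: 0.0
```

```bash
python3 - <<'E'
from h import *
s=state();print(s['t'],s['position'],s['ee_rot'],s['joint_pos'].round(0),'want',W([-79,0,113])+AX*92)
ci=camera_info("wrist");im=capture("wrist")[:,:,::-1];cv2.imwrite("pics/w2.png",im);print(ci)
for x in(-79,-85,-90):
  print(x,proj(ci,W([x,0,113])),proj(ci,W([x,0,103])))
E
```

```text
8.4833 [442.27093403 -32.23826887 188.07905477] [-162.43476756  -23.75599074   -5.59438363] [ 30.  -0. -19. 138. -46.  28. -44.] want [444.84227085 -30.49404367 192.672     ]
{'fx': 281.55225374610274, 'fy': 281.55225374610274, 'cx': 316.57087728947033, 'cy': 202.71711434741093, 'position': array([452.64246132, -73.33355241, 330.75582884]), 'attitude': array([-171.15765925,   16.04079539,  -88.3304065 ])}
-79 [[312.00985925 205.59714614]] [[315.4388509  207.21953481]]
-85 [[315.59913325 211.74647269]] [[318.90831315 213.13448779]]
-90 [[318.62952295 216.93829028]] [[321.83602068 218.12582394]]
```

View pics/w2.png

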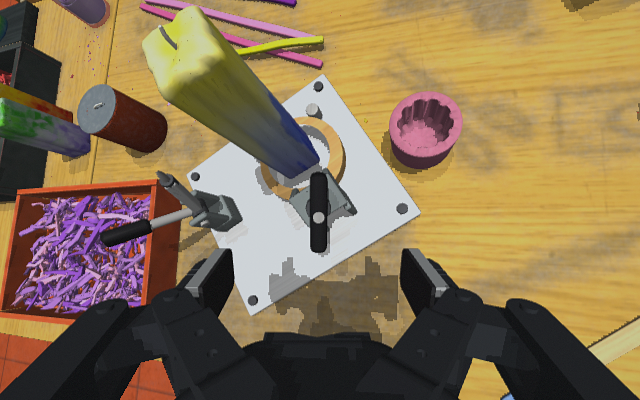

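The bar is at (318,172)–(319,252) with its hub at (319,216), so it is well lined up with the fingers. The lever is up, with its handle at about (125,233).

```bash
python3 - <<'E'
from h import *
ci=camera_info("wrist")
im=cv2.imread("pics/w2.png");m=(im[165:260,305:333].max(2)<60);p=np.argwhere(m)[:,::-1]+[305,165];print(len(p),p.mean(0),p.min(0),p.max(0))
r=cv2.minAreaRect(p.astype(np.float32));print(r)
for c in((319,216),p.mean(0)):
  P=tri([ray(ci,c),ray(camera_info("top"),(285.9,219.6))]);print(P,R.from_euler('z',-TH).apply(P-S0))
o,d=ray(ci,(319,216));  # intersect with stand y=0 plane & axis
r0=R.from_euler('z',-TH);o2=r0.apply(o-S0);d2=r0.apply(d[0])
for z in(100,105,110,115): print(z,o2+d2*(z-o2[2])/d2[2])
E
```

```text
1252 [318.51198083 210.64936102] [306 172] [330 252]
((318.7456970214844, 211.91329956054688), (79.92658996582031, 23.954875946044922), 83.36748504638672)
[479.35719897  -6.23487697  91.84967406] [-82.86290586   2.06221479  91.84967406]
[480.96265784  -7.74897893 101.78501166] [-8.23149367e+01 -7.54785323e-02  1.01785012e+02]
100 [-85.81213844   1.84318353 100.        ]
105 [-87.00162485   0.93223489 105.        ]
110 [-8.81911113e+01  2.12862539e-02  1.10000000e+02]
115 [-89.38059768  -0.88966238 115.        ]
```

```bash
python3 - <<'E'
from h import *
B=W([-82.5,0,101]);T=screwR(-.6)
plan([(B+AX*(-5),T,6)])
E
```

```text
max/row mm 17.2 deg 0.1
   [-0.003, 0.002, 0.115] [0.0001, 0.0003, 0.0001]
   [-0.003, 0.002, 0.115] [0.0001, 0.0003, 0.0001]
   [-0.003, 0.002, 0.115] [0.0001, 0.0003, 0.0001]
   [-0.004, 0.003, 0.115] [0.0001, 0.0003, 0.0001]
   [-0.004, 0.003, 0.115] [0.0001, 0.0003, 0.0001]
   [-0.004, 0.003, 0.115] [0.0001, 0.0003, 0.0001]
```

Emit:
carry_out:
  increments:
    - {"travel":[-0.003,0.002,0.115],"rot":[0.0001,0.0003,0.0001],"claw":-0.5}
    - {"travel":[-0.003,0.002,0.115],"rot":[0.0001,0.0003,0.0001],"claw":0}
    - {"travel":[-0.003,0.002,0.115],"rot":[0.0001,0.0003,0.0001],"claw":0}
    - {"travel":[-0.004,0.003,0.115],"rot":[0.0001,0.0003,0.0001],"claw":0}
    - {"travel":[-0.004,0.003,0.115],"rot":[0.0001,0.0003,0.0001],"claw":0}
    - {"travel":[-0.004,0.003,0.115],"rot":[0.0001,0.0003,0.0001],"claw":0}
    - {"travel":[0,0,0],"rot":[0,0,0],"claw":0}

```text
t: 9.12
position: [483.2, -5.5, 97.8]
ee_rot: [-161.7, -24.0, -5.9]
wrist_force: [-0.9, -0.5, -0.9]
grip_width: 42.7
grasp_force: 0.0
```

```bash
python3 - <<'E'
from h import *
s=state();print(s['t'],s['position'],s['ee_rot'],s['joint_pos'].round(1),s['wrist_force'])
B=W([-82.5,0,101]);T=screwR(-.6);print(T.T@(s['position']-(B-AX*5)))
cv2.imwrite("pics/w3.png",capture("wrist")[100:400,120:520,::-1])
E
```

```text
9.1167 [483.2467503   -5.48605695  97.79025236] [-161.66283169  -23.95069493   -5.92691011] [ 38.8  16.8 -36.9 137.6 -58.4   9.4 -30.5] [-0.92640029 -0.49818538 -0.94443335]
[ 0.7036483  -1.22870702 -0.55769223]
```

View pics/w3.png

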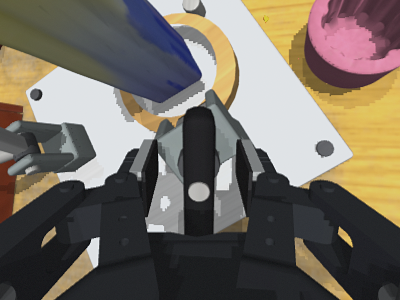

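The bar sits centred between the pads, at (199,190) in the crop. Joints 5 and 6 are at the edge of their range, so I'll go carefully.

Emit:
carry_out:
  increments:
    - {"travel":[0,0,0],"rot":[0,0,0],"claw":1}
    - {"travel":[0,0,0],"rot":[0,0,0],"claw":1}
    - {"travel":[0,0,0],"rot":[0,0,0],"claw":1}
    - {"travel":[0,0,0],"rot":[0,0,0],"claw":1}
    - {"travel":[0,0,-0.003],"rot":[0,0,-0.0167],"claw":1}
    - {"travel":[0,0,-0.003],"rot":[0,0,-0.0167],"claw":1}
    - {"travel":[0,0,0],"rot":[0,0,0],"claw":1}

```text
t: 9.75
position: [482.9, -7.4, 100.9]
ee_rot: [-167.9, -27.5, 7.4]
wrist_force: [-3.1, 6.2, 6.6]
grip_width: 19.1
grasp_force: 58.6
```

```bash
python3 - <<'E'
from h import *
s=state();print(s['t'],s['position'],s['ee_rot'],s['joint_pos'].round(1),s['wrist_force'],s['wrist_torque'],s['grasp_force'],s['grip_width'])
B=W([-82.5,0,101]);T=screwR(-.6);print(T.T@(s['position']-(B-AX*5)),np.degrees(R.from_matrix(T.T@Rm(s['ee_rot'])).as_rotvec()))
E
```

```text
9.75 [482.92688498  -7.44957835 100.94808377] [-167.90638459  -27.46470514    7.4476969 ] [ 39.1  16.2 -37.2 137.7 -57.2   9.4 -19.3] [-3.13028237  6.24187315  6.57987309] [1.35941034 0.28057577 0.7639573 ] 58.57420027256012 19.131897054797506
[ 1.90426476 -0.24626378 -3.95224002] [ -0.05687981  -0.17640471 -12.48261191]
```

Emit:
carry_out:
  increments:
    - {"travel":[0,0,-0.003],"rot":[0,0,-0.0167],"claw":1}
    - {"travel":[0,0,-0.003],"rot":[0,0,-0.0167],"claw":1}
    - {"travel":[0,0,0],"rot":[0,0,0],"claw":1}

```text
t: 10.0
position: [482.5, -7.5, 101.7]
ee_rot: [-174.3, -29.3, 21.0]
wrist_force: [-2.2, 7.4, 6.1]
grip_width: 18.7
grasp_force: 58.7
```

```bash
python3 - <<'E'
from h import *
s=state();print(s['t'],s['position'],s['ee_rot'],s['joint_pos'].round(1),s['wrist_force'],s['wrist_torque'],s['grasp_force'],s['grip_width'])
B=W([-82.5,0,101]);T=screwR(-.6);print(T.T@(s['position']-(B-AX*5)),np.degrees(R.from_matrix(T.T@Rm(s['ee_rot'])).as_rotvec()))
cv2.imwrite("pics/w4.png",capture("wrist")[100:400,120:520,::-1])
E
```

```text
10.0 [482.52989411  -7.53189458 101.72310165] [-174.34578533  -29.32590181   20.96780929] [ 39.7  16.2 -37.9 137.7 -56.    9.4  -8.4] [-2.17307428  7.36172029  6.10105631] [1.42254309 0.29687779 0.83590145] 58.65142822265625 18.74018985309802
[ 1.87231929 -0.3971322  -4.813198  ] [ -0.02469166  -0.18835863 -24.51363654]
```

View pics/w4.png

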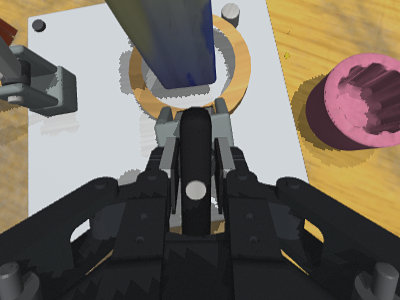

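The bar turns with the gripper, with its hub at (196,190) and only slight skew.

Emit:
carry_out:
  increments:
    - {"travel":[0,0,-0.003],"rot":[0,0,-0.0167],"claw":1}
    - {"travel":[0,0,-0.003],"rot":[0,0,-0.0167],"claw":1}
    - {"travel":[0,0,-0.003],"rot":[0,0,-0.0167],"claw":1}
    - {"travel":[0,0,-0.003],"rot":[0,0,-0.0167],"claw":1}
    - {"travel":[0,0,-0.003],"rot":[0,0,-0.0167],"claw":1}
    - {"travel":[0,0,-0.003],"rot":[0,0,-0.0167],"claw":1}
    - {"travel":[0,0,0],"rot":[0,0,0],"claw":1}
    - {"travel":[0,0,0],"rot":[0,0,0],"claw":1}

```text
t: 10.72
position: [481.1, -7.8, 103.9]
ee_rot: [166.1, -26.6, 61.5]
wrist_force: [-1.1, 10.0, 3.5]
grip_width: 18.9
grasp_force: 58.7
```

```bash
python3 - <<'E'
from h import *
s=state();print(s['t'],s['position'],s['ee_rot'],s['joint_pos'].round(1),s['wrist_force'],s['wrist_torque'],s['grasp_force'],s['grip_width'])
B=W([-82.5,0,101]);T=screwR(-.6);print(T.T@(s['position']-(B-AX*5)),np.degrees(R.from_matrix(T.T@Rm(s['ee_rot'])).as_rotvec()))
im=capture("wrist")[:,:,::-1];cv2.imwrite("pics/w5.png",im)
m=(im[210:330,305:335].max(2)<45)
E
```

```text
10.7167 [481.10741091  -7.80460737 103.87983563] [166.05579651 -26.60436907  61.51224299] [ 41.7  16.1 -39.8 137.6 -52.4   9.4  23.8] [-1.13060134 10.00895125  3.47103217] [1.81068688 0.34781883 1.10238903] 58.734315633773804 18.897876506114965
[ 1.49975877 -0.78391923 -7.35503329] [  0.09153025  -0.21852727 -60.25045953]
```

```bash
python3 - <<'E'
from h import *
s=state();Q=Rm(s['ee_rot'])
D=Rt([0,0,-1],S0-W([0,1,0]));print(R.from_matrix(D).as_euler('xyz',degrees=True))
plan([(s['position']+AX*90,None,5),(W([-90,0,300]),D,8),(W([0,0,300]),D,4)])
E
```

```text
[180.    0.   32.3]
max/row mm 18.0 deg 0.0
   [-0.0, -0.0, -0.12] [0.0, 0.0, 0.0]
   [-0.0, -0.0, -0.12] [0.0, 0.0, 0.0]
   [-0.0, -0.0, -0.12] [0.0, 0.0, 0.0]
   [-0.0, -0.0, -0.12] [0.0, 0.0, 0.0]
   [-0.0, -0.0, -0.12] [0.0, 0.0, 0.0]
max/row mm 15.5 deg 4.9
   [0.068, 0.033, -0.07] [0.0023, -0.0102, 0.0088]
   [0.065, 0.028, -0.075] [0.0023, -0.0102, 0.0088]
   [0.062, 0.023, -0.079] [0.0023, -0.0102, 0.0088]
   [0.058, 0.019, -0.083] [0.0023, -0.0102, 0.0088]
   [0.053, 0.015, -0.087] [0.0023, -0.0102, 0.0088]
   [0.048, 0.011, -0.091] [0.0023, -0.0102, 0.0088]
   [0.043, 0.007, -0.094] [0.0023, -0.0102, 0.0088]
   [0.037, 0.003, -0.096] [0.0023, -0.0102, 0.0088]
max/row mm 22.5 deg 0.0
   [0.15, -0.0, 0.0] [0.0, 0.0, 0.0]
   [0.15, -0.0, 0.0] [0.0, 0.0, 0.0]
   [0.15, -0.0, 0.0] [0.0, 0.0, 0.0]
   [0.15, -0.0, 0.0] [0.0, 0.0, 0.0]
```

Emit:
carry_out:
  increments:
    - {"travel":[0,0,0],"rot":[0,0,0],"claw":0}
    - {"travel":[0,0,0],"rot":[0,0,0],"claw":0}
    - {"travel":[0,0,0],"rot":[0,0,0],"claw":0}
    - {"travel":[0,0,-0.12],"rot":[0,0,0],"claw":0}
    - {"travel":[0,0,-0.12],"rot":[0,0,0],"claw":0}
    - {"travel":[0,0,-0.12],"rot":[0,0,0],"claw":0}
    - {"travel":[0,0,-0.12],"rot":[0,0,0],"claw":0}
    - {"travel":[0,0,-0.12],"rot":[0,0,0],"claw":0}

```text
t: 11.43
position: [443.0, -33.7, 182.0]
ee_rot: [166.1, -26.6, 61.2]
wrist_force: [-0.0, 0.2, -0.1]
grip_width: 42.8
grasp_force: 0.0
```

Emit:
carry_out:
  increments:
    - {"travel":[0.068,0.033,-0.07],"rot":[0.0023,-0.0102,0.0088],"claw":-1}
    - {"travel":[0.065,0.028,-0.075],"rot":[0.0023,-0.0102,0.0088],"claw":-1}
    - {"travel":[0.062,0.023,-0.079],"rot":[0.0023,-0.0102,0.0088],"claw":-1}
    - {"travel":[0.058,0.019,-0.083],"rot":[0.0023,-0.0102,0.0088],"claw":-1}
    - {"travel":[0.053,0.015,-0.087],"rot":[0.0023,-0.0102,0.0088],"claw":-1}
    - {"travel":[0.048,0.011,-0.091],"rot":[0.0023,-0.0102,0.0088],"claw":-1}
    - {"travel":[0.043,0.007,-0.094],"rot":[0.0023,-0.0102,0.0088],"claw":-1}
    - {"travel":[0.037,0.003,-0.096],"rot":[0.0023,-0.0102,0.0088],"claw":-1}
    - {"travel":[0,0,0],"rot":[0,0,0],"claw":-1}

```text
t: 12.18
position: [464.3, -14.4, 282.2]
ee_rot: [179.2, -5.5, 37.0]
wrist_force: [-0.1, -0.1, -0.5]
grip_width: 85.5
grasp_force: 0.0
```

```bash
python3 - <<'E'
from h import *
s=state();print(s['t'],s['position'],s['ee_rot'],s['joint_pos'].round(1))
D=Rt([0,0,-1],S0-W([0,1,0]))
plan([(W([0,0,300]),D,4)])
ci=camera_info("wrist");cv2.imwrite("pics/w6.png",capture("wrist")[:,:,::-1])
print(ci,proj(ci,W([0,0,227])))
print(proj(ci,np.array([W([x*21,y*21,227]) for x,y in((1,1),(1,-1),(-1,-1),(-1,1))])))
E
```

```text
12.1833 [464.28146143 -14.39323    282.22482941] [179.22983531  -5.48704722  37.02842496] [ 35.2   1.8 -39.8 116.2  -1.4  57.4 -56.8]
max/row mm 25.4 deg 1.8
   [0.168, 0.019, -0.013] [0.0004, -0.0038, 0.0033]
   [0.168, 0.016, -0.017] [0.0004, -0.0038, 0.0033]
   [0.167, 0.012, -0.022] [0.0004, -0.0038, 0.0033]
   [0.167, 0.009, -0.026] [0.0004, -0.0038, 0.0033]
{'fx': 281.55225374610274, 'fy': 281.55225374610274, 'cx': 316.57087728947033, 'cy': 202.71711434741093, 'position': array([509.5782803 ,  21.15177178, 419.56556172]), 'attitude': array([169.53834703,  -0.79891282, -53.06163696])} [[331.73486698  84.92706766]]
[[301.61268743  46.81552528]
 [367.64669157  52.94809359]
 [360.4430175  121.24953542]
 [297.05769444 115.80660148]]
```

View pics/w6.png

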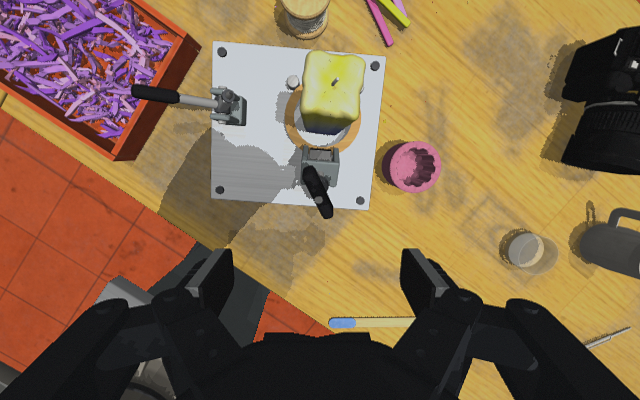

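The candle's top is centred at (333,85) against the predicted (332,85), and the bar now runs from (308,168) to (326,216), so it has turned. I'll go over the candle now.

Emit:
carry_out:
  increments:
    - {"travel":[0.168,0.019,-0.013],"rot":[0.0004,-0.0038,0.0033],"claw":-1}
    - {"travel":[0.168,0.016,-0.017],"rot":[0.0004,-0.0038,0.0033],"claw":-1}
    - {"travel":[0.167,0.012,-0.022],"rot":[0.0004,-0.0038,0.0033],"claw":-1}
    - {"travel":[0.167,0.009,-0.026],"rot":[0.0004,-0.0038,0.0033],"claw":-1}
    - {"travel":[0,0,0],"rot":[0,0,0],"claw":-1}
    - {"travel":[0,0,0],"rot":[0,0,0],"claw":-1}

```text
t: 12.73
position: [547.8, 36.2, 295.4]
ee_rot: [-179.7, -0.0, 32.5]
wrist_force: [-0.1, -0.5, -0.7]
grip_width: 85.3
grasp_force: 0.0
```

```bash
python3 - <<'E'
from h import *
s=state();print(s['t'],s['position'],s['ee_rot'])
D=Rt([0,0,-1],S0-W([0,1,0]))
plan([(W([0.5,-0.5,192]),D,5)])
E
```

```text
12.7333 [547.75751761  36.20365931 295.42167591] [-1.79687391e+02 -2.90212825e-02  3.25473178e+01]
max/row mm 20.7 deg 0.1
   [0.004, 0.003, 0.138] [-0.0002, -0.0, 0.0001]
   [0.004, 0.003, 0.138] [-0.0002, -0.0, 0.0001]
   [0.004, 0.003, 0.138] [-0.0002, -0.0, 0.0001]
   [0.004, 0.003, 0.138] [-0.0002, -0.0, 0.0001]
   [0.004, 0.003, 0.138] [-0.0002, -0.0, 0.0001]
```

Emit:
carry_out:
  increments:
    - {"travel":[0.004,0.003,0.138],"rot":[-0.0002,0,0.0001],"claw":-1}
    - {"travel":[0.004,0.003,0.138],"rot":[-0.0002,0,0.0001],"claw":-1}
    - {"travel":[0.004,0.003,0.138],"rot":[-0.0002,0,0.0001],"claw":-1}
    - {"travel":[0.004,0.003,0.138],"rot":[-0.0002,0,0.0001],"claw":-0.5}
    - {"travel":[0.004,0.003,0.138],"rot":[-0.0002,0,0.0001],"claw":-0.4}
    - {"travel":[0,0,0],"rot":[0,0,0],"claw":-0.3}

```text
t: 13.23
position: [548.5, 33.7, 189.4]
ee_rot: [180.0, 0.2, 32.2]
wrist_force: [-1.1, -1.6, -0.4]
grip_width: 55.6
grasp_force: 0.0
```

Emit:
carry_out:
  increments:
    - {"travel":[0,0,0],"rot":[0,0,0],"claw":-0.1}
    - {"travel":[0,0,0],"rot":[0,0,0],"claw":0}
    - {"travel":[0,0,0],"rot":[0,0,0],"claw":0.2}
    - {"travel":[0,0,0],"rot":[0,0,0],"claw":0.2}

```text
t: 13.57
position: [551.3, 35.0, 193.9]
ee_rot: [179.8, -0.0, 32.2]
wrist_force: [-0.7, 0.4, -4.1]
grip_width: 42.1
grasp_force: 60.4
```

```bash
python3 - <<'E'
from h import *
s=state();print(s['t'],s['position'],s['ee_rot'],s['joint_pos'].round(1),s['wrist_force'],s['wrist_torque'],s['grasp_force'],s['grip_width'])
print(R.from_euler('z',-TH).apply(s['position']-S0))
E
```

```text
13.5667 [551.34079728  35.04108698 193.92410013] [ 1.79805112e+02 -4.79890956e-02  3.21967465e+01] [ 22.5  20.3 -39.9 108.8  15.7  56.2 -82.3] [-0.73101463  0.44852228 -4.06423517] [-0.04689921  0.50743476 -0.00195766] 60.42311220608099 42.0570846096756
[ 3.79907206e-02 -1.51339312e+00  1.93924100e+02]
```

Emit:
carry_out:
  increments:
    - {"travel":[0,0,0],"rot":[0,0,-0.01],"claw":0.2}
    - {"travel":[0,0,0],"rot":[0,0,-0.017],"claw":0.2}
    - {"travel":[0,0,0],"rot":[0,0,-0.017],"claw":0.2}
    - {"travel":[0,0,0],"rot":[0,0,-0.017],"claw":0.2}
    - {"travel":[0,0,0],"rot":[0,0,-0.017],"claw":0.2}
    - {"travel":[0,0,0],"rot":[0,0,0],"claw":0.2}

```text
t: 14.07
position: [551.5, 34.5, 194.0]
ee_rot: [179.8, 0.1, 60.7]
wrist_force: [-4.0, -3.4, 7.4]
grip_width: 41.9
grasp_force: 61.3
```

```bash
python3 - <<'E'
from h import *
s=state();print(s['t'],s['position'],s['ee_rot'],s['joint_pos'].round(1),s['wrist_force'],s['wrist_torque'],s['grasp_force'],s['grip_width'])
print(R.from_euler('z',-TH).apply(s['position']-S0))
E
```

```text
14.0667 [551.54058906  34.48952214 193.9887518 ] [1.79798394e+02 9.32578018e-02 6.06550261e+01] [ 26.9  21.7 -45.7 108.6  18.6  57.2 -56.3] [-4.03215009 -3.43912771  7.37018773] [-0.85798634  1.35710754  0.06116522] 61.286980275335736 41.943399672775115
[-8.78628847e-02 -2.08636904e+00  1.93988752e+02]
```

Emit:
carry_out:
  increments:
    - {"travel":[0,0,-0.003],"rot":[0,0,-0.017],"claw":0.2}
    - {"travel":[0,0,0],"rot":[0,0,-0.017],"claw":0.2}
    - {"travel":[0,0,0],"rot":[0,0,-0.017],"claw":0.2}
    - {"travel":[0,0,0],"rot":[0,0,-0.017],"claw":0.2}
    - {"travel":[0,0,0],"rot":[0,0,-0.017],"claw":0.2}
    - {"travel":[0,0,0],"rot":[0,0,-0.017],"claw":0.2}
    - {"travel":[0,0,0],"rot":[0,0,-0.017],"claw":0.2}
    - {"travel":[0,0,0],"rot":[0,0,-0.017],"claw":0.2}
    - {"travel":[0,0,0],"rot":[0,0,-0.017],"claw":0.2}
    - {"travel":[0,0,0],"rot":[0,0,-0.017],"claw":0.2}

```text
t: 14.9
position: [551.6, 35.1, 194.0]
ee_rot: [179.9, 0.2, 121.7]
wrist_force: [-0.2, 0.1, -4.4]
grip_width: 42.1
grasp_force: 60.8
```

Emit:
carry_out:
  increments:
    - {"travel":[0,0,0],"rot":[0,0,-0.001],"claw":0.2}
    - {"travel":[0,0,0],"rot":[0,0,0],"claw":0.2}

```text
t: 15.07
position: [551.5, 35.0, 193.8]
ee_rot: [180.0, 0.2, 121.6]
wrist_force: [-1.4, 0.1, -1.0]
grip_width: 41.8
grasp_force: 60.7
```

```bash
python3 - <<'E'
from h import *
s=state();print(s['t'],s['position'],s['ee_rot'],s['joint_pos'].round(1),s['wrist_force'],s['wrist_torque'],s['grasp_force'],s['grip_width'])
print(R.from_euler('z',-TH).apply(s['position']-S0))
E
```

```text
15.0667 [551.50009605  35.03662049 193.81507565] [1.79965122e+02 1.58485327e-01 1.21635486e+02] [ 36.3  26.3 -58.9 108.1  26.1  60.2  -1.8] [-1.39643838  0.10722962 -0.97102125] [-0.10625374  0.43030383  0.0225484 ] 60.72086824964117 41.76126672331408
[ 1.70253210e-01 -1.60229015e+00  1.93815076e+02]
```

```bash
python3 - <<'E'
from h import *
s=state();D=Rm([180,0,122.2])
T=screwR(0.38)
plan([(W([-70,0,310]),None,3),(W([-82.5,0,101])+AX*(4+60),T,13)],start=(W([0,-1.6,310]),D))
E
```

```text
max/row mm 23.3 deg 0.0
   [0.003, -0.156, -0.0] [0.0, 0.0, 0.0]
   [0.003, -0.156, -0.0] [0.0, 0.0, 0.0]
   [0.003, -0.156, -0.0] [0.0, 0.0, 0.0]
max/row mm 12.3 deg 5.7
   [-0.0, -0.023, 0.079] [-0.0056, 0.0038, 0.0142]
   [-0.004, -0.025, 0.078] [-0.0056, 0.0038, 0.0142]
   [-0.008, -0.028, 0.077] [-0.0056, 0.0038, 0.0142]
   [-0.013, -0.029, 0.076] [-0.0056, 0.0038, 0.0142]
   [-0.017, -0.031, 0.074] [-0.0056, 0.0038, 0.0142]
   [-0.022, -0.032, 0.073] [-0.0056, 0.0038, 0.0142]
   [-0.026, -0.032, 0.071] [-0.0056, 0.0038, 0.0142]
   [-0.031, -0.032, 0.069] [-0.0056, 0.0038, 0.0142]
   [-0.035, -0.031, 0.067] [-0.0056, 0.0038, 0.0142]
   [-0.04, -0.03, 0.065] [-0.0056, 0.0038, 0.0142]
   [-0.044, -0.029, 0.063] [-0.0056, 0.0038, 0.0142]
   [-0.048, -0.027, 0.061] [-0.0056, 0.0038, 0.0142]
   [-0.051, -0.025, 0.059] [-0.0056, 0.0038, 0.0142]
```

Emit:
carry_out:
  increments:
    - {"travel":[0,0,0],"rot":[0,0,-0.0015],"claw":0.2}
    - {"travel":[0,0,0],"rot":[0,0,0],"claw":0}
    - {"travel":[0,0,0],"rot":[0,0,0],"claw":-0.3}
    - {"travel":[0,0,0],"rot":[0,0,0],"claw":-1}
    - {"travel":[0,0,0],"rot":[0,0,0],"claw":-1}
    - {"travel":[0,0,-0.14],"rot":[0,0,0],"claw":-1}
    - {"travel":[0,0,-0.2],"rot":[0,0,0],"claw":-1}
    - {"travel":[0,0,-0.22],"rot":[0,0,0],"claw":-1}
    - {"travel":[0,0,-0.22],"rot":[0,0,0],"claw":-1}
    - {"travel":[0,0,0],"rot":[0,0,0],"claw":-1}

```text
t: 15.9
position: [553.2, 36.8, 316.4]
ee_rot: [179.6, 0.4, 122.4]
wrist_force: [1.0, 0.2, 1.1]
grip_width: 85.1
grasp_force: 0.0
```

```bash
python3 - <<'E'
from h import *
T=screwR(0.38)
plan([(W([-112,0,310]),None,4),(W([-82.5,0,101])+AX*(4+60),T,13)])
E
```

```text
max/row mm 28.7 deg 0.0
   [0.002, -0.191, 0.009] [0.0, 0.0, 0.0]
   [0.002, -0.191, 0.009] [0.0, 0.0, 0.0]
   [0.002, -0.191, 0.009] [0.0, 0.0, 0.0]
   [0.002, -0.191, 0.009] [0.0, 0.0, 0.0]
max/row mm 11.8 deg 5.7
   [0.001, -0.002, 0.079] [-0.0055, 0.0038, 0.0143]
   [-0.002, -0.004, 0.079] [-0.0055, 0.0038, 0.0143]
   [-0.004, -0.007, 0.078] [-0.0055, 0.0038, 0.0143]
   [-0.007, -0.009, 0.078] [-0.0055, 0.0038, 0.0143]
   [-0.009, -0.011, 0.077] [-0.0055, 0.0038, 0.0143]
   [-0.012, -0.013, 0.077] [-0.0055, 0.0038, 0.0143]
   [-0.015, -0.014, 0.076] [-0.0055, 0.0038, 0.0143]
   [-0.019, -0.015, 0.075] [-0.0055, 0.0038, 0.0143]
   [-0.022, -0.016, 0.074] [-0.0055, 0.0038, 0.0143]
   [-0.025, -0.017, 0.073] [-0.0055, 0.0038, 0.0143]
   [-0.028, -0.017, 0.072] [-0.0055, 0.0038, 0.0143]
   [-0.031, -0.016, 0.07] [-0.0055, 0.0038, 0.0143]
   [-0.035, -0.016, 0.069] [-0.0055, 0.0038, 0.0143]
```

Emit:
carry_out:
  increments:
    - {"travel":[0.002,-0.191,0.009],"rot":[0,0,0],"claw":-1}
    - {"travel":[0.002,-0.191,0.009],"rot":[0,0,0],"claw":-0.5}
    - {"travel":[0.002,-0.191,0.009],"rot":[0,0,0],"claw":0}
    - {"travel":[0.002,-0.191,0.009],"rot":[0,0,0],"claw":0}
    - {"travel":[0.001,-0.002,0.079],"rot":[-0.0055,0.0038,0.0143],"claw":0}
    - {"travel":[-0.002,-0.004,0.079],"rot":[-0.0055,0.0038,0.0143],"claw":0}
    - {"travel":[-0.004,-0.007,0.078],"rot":[-0.0055,0.0038,0.0143],"claw":0}
    - {"travel":[-0.007,-0.009,0.078],"rot":[-0.0055,0.0038,0.0143],"claw":0}
    - {"travel":[-0.009,-0.011,0.077],"rot":[-0.0055,0.0038,0.0143],"claw":0}
    - {"travel":[-0.012,-0.013,0.077],"rot":[-0.0055,0.0038,0.0143],"claw":0}

```text
t: 16.73
position: [452.6, -25.6, 234.0]
ee_rot: [170.6, -10.8, 91.9]
wrist_force: [0.9, 0.8, -0.7]
grip_width: 42.8
grasp_force: 0.0
```

Emit:
carry_out:
  increments:
    - {"travel":[-0.015,-0.014,0.076],"rot":[-0.0055,0.0038,0.0143],"claw":0}
    - {"travel":[-0.019,-0.015,0.075],"rot":[-0.0055,0.0038,0.0143],"claw":0}
    - {"travel":[-0.022,-0.016,0.074],"rot":[-0.0055,0.0038,0.0143],"claw":0}
    - {"travel":[-0.025,-0.017,0.073],"rot":[-0.0055,0.0038,0.0143],"claw":0}
    - {"travel":[-0.028,-0.017,0.072],"rot":[-0.0055,0.0038,0.0143],"claw":0}
    - {"travel":[-0.031,-0.016,0.07],"rot":[-0.0055,0.0038,0.0143],"claw":0}
    - {"travel":[-0.035,-0.016,0.069],"rot":[-0.0055,0.0038,0.0143],"claw":0}
    - {"travel":[0,0,0],"rot":[0,0,0],"claw":0}
    - {"travel":[0,0,0],"rot":[0,0,0],"claw":0}

```text
t: 17.48
position: [450.1, -25.9, 151.4]
ee_rot: [168.4, -27.3, 56.9]
wrist_force: [0.1, 1.1, 0.3]
grip_width: 42.8
grasp_force: 0.0
```

```bash
python3 - <<'E'
from h import *
s=state();print(s['t'],s['position'],s['ee_rot'],s['joint_pos'].round(1))
B=W([-82.5,0,101])+AX*4
ci=camera_info("wrist");im=capture("wrist")[:,:,::-1];cv2.imwrite("pics/w7.png",im)
for ph in(.2,.3,.4,.5):
    bx=-np.cross(screwR(ph)[:,1]*-1,AX)*-1
    bx=screwR(ph)[:,0]; print(ph,proj(ci,np.array([B+AX*11-33*bx,B+AX*11,B+AX*11+33*bx])).round(0).tolist())
plan([(B-AX*5,screwR(.38),5)])
E
```

```text
17.4833 [450.13600021 -25.92690421 151.37717537] [168.39843923 -27.26050234  56.85943506] [ 69.5  11.  -63.3 137.3 -31.6  17.6   1.2]
0.2 [[312.0, 266.0], [320.0, 223.0], [330.0, 175.0]]
0.3 [[316.0, 267.0], [320.0, 223.0], [324.0, 174.0]]
0.4 [[321.0, 267.0], [320.0, 223.0], [319.0, 174.0]]
0.5 [[326.0, 267.0], [320.0, 223.0], [314.0, 175.0]]
max/row mm 12.6 deg 0.1
   [0.006, 0.003, 0.084] [-0.0002, 0.0002, -0.0]
   [0.006, 0.003, 0.084] [-0.0002, 0.0002, -0.0]
   [0.006, 0.003, 0.084] [-0.0002, 0.0002, -0.0]
   [0.006, 0.003, 0.084] [-0.0002, 0.0002, -0.0]
   [0.006, 0.003, 0.084] [-0.0002, 0.0002, -0.0]
```

View pics/w7.png

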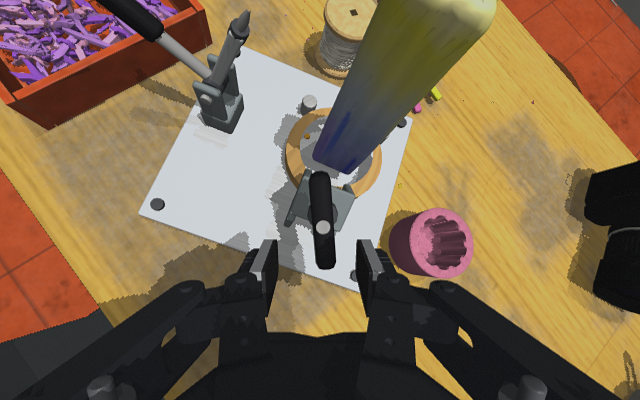

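The bar runs from (319,172) to (326,268) with its hub at (322,228), so phi is about 0.46, about 1.05 rad loosened. The candle has turned, with the dot at (306,137). I'll descend on the bar.

Emit:
carry_out:
  increments:
    - {"travel":[0.006,0.004,0.084],"rot":[-0.0002,0.0002,-0.01],"claw":0}
    - {"travel":[0.006,0.004,0.084],"rot":[-0.0002,0.0002,0],"claw":0}
    - {"travel":[0.006,0.004,0.084],"rot":[-0.0002,0.0002,0],"claw":0}
    - {"travel":[0.006,0.004,0.084],"rot":[-0.0002,0.0002,0],"claw":0}
    - {"travel":[0.006,0.004,0.084],"rot":[-0.0002,0.0002,0],"claw":0.1}
    - {"travel":[0,0,0],"rot":[0,0,0],"claw":0.2}

```text
t: 18.03
position: [477.1, -7.9, 108.4]
ee_rot: [166.4, -27.0, 61.1]
wrist_force: [0.4, 0.7, -0.8]
grip_width: 34.3
grasp_force: 0.0
```

```bash
python3 - <<'E'
from h import *
s=state();print(s['t'],s['position'],s['ee_rot'],s['joint_pos'].round(1),s['wrist_force'])
B=W([-82.5,0,101])+AX*4;T=screwR(.45);print(T.T@(s['position']-(B-AX*5)),np.degrees(R.from_matrix(T.T@Rm(s['ee_rot'])).as_rotvec()))
E
```

```text
18.0333 [477.14644675  -7.90693015 108.44761198] [166.40741675 -27.00853199  61.05112194] [ 46.3  16.1 -44.3 137.7 -46.7   9.6  18. ] [ 0.44490193  0.74954808 -0.78485813]
[ 1.71233735 -1.20539695 -9.01230419] [0.32345285 0.15699391 0.40767362]
```

Emit:
carry_out:
  increments:
    - {"travel":[-0.006,0.004,0.025],"rot":[0,0,0],"claw":0.2}
    - {"travel":[-0.005,0.004,0.025],"rot":[0,0,0],"claw":0.2}
    - {"travel":[0,0,0],"rot":[0,0,0],"claw":0.2}

```text
t: 18.28
position: [479.7, -9.2, 101.6]
ee_rot: [166.4, -27.0, 61.0]
wrist_force: [-0.3, 0.4, -0.4]
grip_width: 34.2
grasp_force: 0.0
```

```bash
python3 - <<'E'
from h import *
s=state();print(s['t'],s['position'],s['ee_rot'],s['joint_pos'].round(1),s['wrist_force'])
B=W([-82.5,0,101])+AX*4;T=screwR(.45);print(T.T@(s['position']-(B-AX*5)),np.degrees(R.from_matrix(T.T@Rm(s['ee_rot'])).as_rotvec()))
E
```

```text
18.2833 [479.73526087  -9.15390749 101.6080105 ] [166.39351801 -26.95136307  60.96414736] [ 41.6  16.4 -39.2 137.8 -55.7   9.5  27. ] [-0.32933272  0.37096709 -0.3870765 ]
[-1.24047462  0.07504663 -2.328112  ] [0.27044319 0.08283885 0.46943106]
```

Emit:
carry_out:
  increments:
    - {"travel":[0,0,0],"rot":[0,0,0],"claw":1}
    - {"travel":[0,0,0],"rot":[0,0,0],"claw":1}
    - {"travel":[0,0,0],"rot":[0,0,0],"claw":1}
    - {"travel":[0,0,0.003],"rot":[0,0,0.0167],"claw":1}
    - {"travel":[0,0,0.003],"rot":[0,0,0.0167],"claw":1}
    - {"travel":[0,0,0.003],"rot":[0,0,0.0167],"claw":1}
    - {"travel":[0,0,0.003],"rot":[0,0,0.0167],"claw":1}
    - {"travel":[0,0,0.003],"rot":[0,0,0.0167],"claw":1}

```text
t: 18.95
position: [480.0, -8.5, 99.8]
ee_rot: [-176.7, -29.8, 26.4]
wrist_force: [-7.5, 1.8, 16.2]
grip_width: 19.0
grasp_force: 59.1
```

```bash
cat > st.py <<'E'
from h import *
s=state();print(s['t'],s['position'].round(1),s['joint_pos'].round(1),'F',s['wrist_force'].round(1),'Max',s['wrist_torque']@AX,s['wrist_torque'].round(2),s['grasp_force'].round(0),s['grip_width'].round(1))
B=W([-82.5,0,101]);T=screwR(-.6);print(T.T@(s['position']-(B-AX*5)),np.degrees(R.from_matrix(T.T@Rm(s['ee_rot'])).as_rotvec()))
E
python3 st.py
```

```text
Traceback (most recent call last):
  File "st.py", line 2, in <module>
    s=state();print(s['t'],s['position'].round(1),s['joint_pos'].round(1),'F',s['wrist_force'].round(1),'Max',s['wrist_torque']@AX,s['wrist_torque'].round(2),s['grasp_force'].round(0),s['grip_width'].round(1))
                                                                                                                                                              ^^^^^^^^^^^^^^^^^^^^^^
AttributeError: 'float' object has no attribute 'round'
```

```bash
sed -i "s/s\['grasp_force'\].round(0),s\['grip_width'\].round(1)/s['grasp_force'],s['grip_width']/" st.py; python3 st.py
```

```text
18.95 [480.   -8.5  99.8] [ 40.7  16.5 -38.4 137.9 -57.8   9.4  -1.4] F [-7.5  1.8 16.2] Max 0.06132651385815853 [0.96 0.35 0.65] 59.07207012176514 19.044249336371504
[-1.11937847  1.0358796  -4.45872683] [  0.277381    -0.1343969  -29.24541111]
```

Emit:
carry_out:
  increments:
    - {"travel":[0,0,0.003],"rot":[0,0,0.0167],"claw":1}
    - {"travel":[0,0,0.003],"rot":[0,0,0.0167],"claw":1}
    - {"travel":[0,0,0],"rot":[0,0,0],"claw":1}

```text
t: 19.2
position: [480.2, -7.9, 99.2]
ee_rot: [-169.9, -28.4, 12.6]
wrist_force: [-5.8, 4.3, 10.1]
grip_width: 19.2
grasp_force: 58.6
```

```bash
python3 st.py
```

```text
19.2 [480.2  -7.9  99.2] [ 40.4  16.6 -38.2 137.9 -58.1   9.5 -13.3] F [-5.8  4.3 10.1] Max -0.14612662280387578 [1.21 0.37 0.53] 58.57482075691223 19.185056462263724
[-1.27556443  0.63768786 -3.70202897] [  0.32322959  -0.21951651 -17.10784956]
```

Emit:
carry_out:
  increments:
    - {"travel":[0,0,0.003],"rot":[0,0,0.0167],"claw":1}
    - {"travel":[0,0,0.003],"rot":[0,0,0.0167],"claw":1}
    - {"travel":[0,0,0],"rot":[0,0,0],"claw":1}

```text
t: 19.45
position: [480.4, -7.4, 98.7]
ee_rot: [-163.9, -25.6, -0.5]
wrist_force: [-4.7, 6.7, 9.3]
grip_width: 19.1
grasp_force: 58.6
```

```bash
python3 st.py
```

```text
19.45 [480.4  -7.4  98.7] [ 40.2  16.6 -38.  137.9 -58.1   9.5 -25.3] F [-4.7  6.7  9.3] Max -0.05190481849019282 [1.57 0.47 0.85] 58.59474062919617 19.10325334041343
[-1.34741916  0.26889236 -3.0408887 ] [ 0.35270227 -0.31944705 -5.11450136]
```

Emit:
carry_out:
  increments:
    - {"travel":[0,0,0.003],"rot":[0,0,0.0167],"claw":1}
    - {"travel":[0,0,0],"rot":[0,0,0],"claw":1}

```text
t: 19.62
position: [480.5, -7.1, 98.5]
ee_rot: [-161.3, -23.8, -6.7]
wrist_force: [-6.5, 6.8, 12.1]
grip_width: 19.2
grasp_force: 58.9
```

```bash
python3 st.py
```

```text
19.6167 [480.5  -7.1  98.5] [ 40.1  16.7 -38.  137.8 -58.1   9.5 -31.3] F [-6.5  6.8 12.1] Max 0.11772058165429038 [1.73 0.5  1.14] 58.89722228050232 19.155271199023954
[-1.32895916  0.07893601 -2.79007853] [ 0.35923138 -0.36649588  0.83278264]
```

Emit:
carry_out:
  increments:
    - {"travel":[0,0,0.003],"rot":[0,0,0.0167],"claw":1}
    - {"travel":[0,0,0],"rot":[0,0,0],"claw":1}

```text
t: 19.78
position: [480.6, -6.9, 98.4]
ee_rot: [-158.9, -21.7, -12.8]
wrist_force: [-9.4, 7.2, 16.4]
grip_width: 19.0
grasp_force: 59.3
```

```bash
python3 st.py
```

```text
19.7833 [480.6  -6.9  98.4] [ 40.   16.7 -37.9 137.8 -58.1   9.5 -37.3] F [-9.4  7.2 16.4] Max 0.3255905529510599 [1.92 0.53 1.48] 59.30718541145325 19.032761524705627
[-1.30523213 -0.11516952 -2.55903945] [ 0.36152592 -0.41416896  6.81696224]
```

Emit:
carry_out:
  increments:
    - {"travel":[0,0,0.003],"rot":[0,0,0.0167],"claw":1}
    - {"travel":[0,0,0],"rot":[0,0,0],"claw":1}

```text
t: 19.95
position: [480.8, -6.7, 98.3]
ee_rot: [-156.8, -19.4, -18.7]
wrist_force: [-13.1, 7.0, 22.0]
grip_width: 19.1
grasp_force: 59.8
```

```bash
python3 st.py
```

```text
19.95 [480.8  -6.7  98.3] [ 39.9  16.7 -37.8 137.8 -58.1   9.5 -43.3] F [-13.1   7.   22. ] Max 0.46607372879445547 [2.19 0.6  1.79] 59.780393242836 19.11317787733756
[-1.24257817 -0.28454626 -2.35218756] [ 0.35685953 -0.45806987 12.79817018]
```

```bash
python3 - <<'E'
from h import *
im=capture("wrist")[:,:,::-1].copy();cv2.imwrite("pics/w8.png",im)
for n,I in(("w3",cv2.imread("pics/w3.png")),("w4",cv2.imread("pics/w4.png")),("w5",cv2.imread("pics/w5.png")[100:400,120:520]),("now",im[100:400,120:520])):
    out=[]
    for r in range(112,190,8):
        c=np.where(I[r,165:235].max(1)<50)[0]+165
        out.append((r,c.min() if len(c) else 0,c.max() if len(c) else 0))
    print(n,out)
E
```

```text
w3 [(112, np.int64(187), np.int64(211)), (120, np.int64(184), np.int64(213)), (128, np.int64(183), np.int64(214)), (136, np.int64(183), np.int64(214)), (144, np.int64(183), np.int64(214)), (152, np.int64(182), np.int64(216)), (160, np.int64(183), np.int64(214)), (168, np.int64(183), np.int64(214)), (176, np.int64(183), np.int64(214)), (184, np.int64(184), np.int64(213))]
w4 [(112, np.int64(183), np.int64(207)), (120, np.int64(180), np.int64(210)), (128, np.int64(180), np.int64(211)), (136, np.int64(180), np.int64(211)), (144, np.int64(175), np.int64(218)), (152, np.int64(174), np.int64(234)), (160, np.int64(172), np.int64(234)), (168, np.int64(171), np.int64(222)), (176, np.int64(165), np.int64(234)), (184, np.int64(165), np.int64(234))]
w5 [(112, np.int64(183), np.int64(207)), (120, np.int64(165), np.int64(210)), (128, np.int64(179), np.int64(211)), (136, np.int64(180), np.int64(211)), (144, np.int64(175), np.int64(218)), (152, np.int64(174), np.int64(234)), (160, np.int64(172), np.int64(234)), (168, np.int64(171), np.int64(222)), (176, np.int64(165), np.int64(234)), (184, np.int64(165), np.int64(234))]
now [(112, np.int64(178), np.int64(206)), (120, np.int64(176), np.int64(207)), (128, np.int64(176), np.int64(207)), (136, np.int64(177), np.int64(208)), (144, np.int64(175), np.int64(218)), (152, np.int64(174), np.int64(234)), (160, np.int64(172), np.int64(234)), (168, np.int64(171), np.int64(222)), (176, np.int64(165), np.int64(234)), (184, np.int64(165), np.int64(234))]
```

Emit:
carry_out:
  increments:
    - {"travel":[0,0,0],"rot":[0,0,0.012],"claw":1}
    - {"travel":[0,0,0],"rot":[0,0,0],"claw":1}
    - {"travel":[0,0,0],"rot":[0,0,0],"claw":1}

```text
t: 20.25
position: [480.8, -6.5, 98.3]
ee_rot: [-155.6, -17.8, -22.6]
wrist_force: [-10.6, 8.4, 18.6]
grip_width: 18.9
grasp_force: 59.5
```

```bash
python3 st.py
```

```text
20.25 [480.8  -6.5  98.3] [ 39.9  16.7 -37.8 137.8 -58.1   9.5 -47.2] F [-10.6   8.4  18.6] Max 0.6333443028733846 [2.18 0.45 1.94] 59.50859248638153 18.90774362502249
[-1.23384098 -0.42960838 -2.32377885] [ 0.35057989 -0.47423026 16.75253682]
```

```bash
python3 - <<'E'
from h import *
s=state();D=Rm([180,0,122.2])
plan([(s['position']+AX*90,None,5),(W([-60,150,280]),D,21),(W([0.6,180.5,250]),D,3)])
E
```

```text
max/row mm 18.0 deg 0.0
   [-0.001, -0.001, -0.12] [0.0, 0.0, 0.0]
   [-0.001, -0.001, -0.12] [0.0, 0.0, 0.0]
   [-0.001, -0.001, -0.12] [0.0, 0.0, 0.0]
   [-0.001, -0.001, -0.12] [0.0, 0.0, 0.0]
   [-0.001, -0.001, -0.12] [0.0, 0.0, 0.0]
max/row mm 9.2 deg 6.8
   [-0.015, -0.057, -0.018] [0.0016, -0.0049, -0.0181]
   [-0.009, -0.058, -0.017] [0.0016, -0.0049, -0.0181]
   [-0.003, -0.059, -0.016] [0.0016, -0.0049, -0.0181]
   [0.003, -0.059, -0.015] [0.0016, -0.0049, -0.0181]
   [0.01, -0.059, -0.015] [0.0016, -0.0049, -0.0181]
   [0.016, -0.058, -0.015] [0.0016, -0.0049, -0.0181]
   [0.022, -0.056, -0.015] [0.0016, -0.0049, -0.0181]
   [0.028, -0.053, -0.015] [0.0016, -0.0049, -0.0181]
   [0.033, -0.05, -0.015] [0.0016, -0.0049, -0.0181]
   [0.038, -0.046, -0.016] [0.0016, -0.0049, -0.0181]
   [0.042, -0.041, -0.017] [0.0016, -0.0049, -0.0181]
   [0.046, -0.036, -0.018] [0.0016, -0.0049, -0.0181]
   [0.05, -0.031, -0.019] [0.0016, -0.0049, -0.0181]
   [0.052, -0.026, -0.02] [0.0016, -0.0049, -0.0181]
   [0.054, -0.02, -0.021] [0.0016, -0.0049, -0.0181]
   [0.055, -0.014, -0.023] [0.0016, -0.0049, -0.0181]
   [0.056, -0.008, -0.024] [0.0016, -0.0049, -0.0181]
   [0.056, -0.001, -0.026] [0.0016, -0.0049, -0.0181]
   [0.055, 0.004, -0.028] [0.0016, -0.0049, -0.0181]
   [0.053, 0.01, -0.03] [0.0016, -0.0049, -0.0181]
   [0.05, 0.016, -0.031] [0.0016, -0.0049, -0.0181]
max/row mm 24.7 deg 0.0
   [0.068, 0.135, 0.067] [0.0, 0.0, 0.0]
   [0.068, 0.135, 0.067] [0.0, 0.0, 0.0]
   [0.068, 0.135, 0.067] [0.0, 0.0, 0.0]
```

Emit:
carry_out:
  increments:
    - {"travel":[0,0,0],"rot":[0,0,0],"claw":0.2}
    - {"travel":[0,0,0],"rot":[0,0,0],"claw":0}
    - {"travel":[0,0,0],"rot":[0,0,0],"claw":0}
    - {"travel":[0,0,0],"rot":[0,0,0],"claw":0}
    - {"travel":[0,0,-0.12],"rot":[0,0,0],"claw":0}
    - {"travel":[0,0,-0.12],"rot":[0,0,0],"claw":0}
    - {"travel":[0,0,-0.12],"rot":[0,0,0],"claw":0}
    - {"travel":[0,0,-0.12],"rot":[0,0,0],"claw":0}
    - {"travel":[0,0,-0.12],"rot":[0,0,0],"claw":0}

```text
t: 21.0
position: [443.0, -33.4, 176.0]
ee_rot: [-155.8, -17.8, -22.8]
wrist_force: [-0.5, 0.4, 0.4]
grip_width: 43.0
grasp_force: 0.0
```

Emit:
carry_out:
  increments:
    - {"travel":[-0.015,-0.057,-0.018],"rot":[0.0016,-0.0049,-0.0181],"claw":-0.2}
    - {"travel":[-0.009,-0.058,-0.017],"rot":[0.0016,-0.0049,-0.0181],"claw":-0.2}
    - {"travel":[-0.003,-0.059,-0.016],"rot":[0.0016,-0.0049,-0.0181],"claw":-0.2}
    - {"travel":[0.003,-0.059,-0.015],"rot":[0.0016,-0.0049,-0.0181],"claw":-0.2}
    - {"travel":[0.01,-0.059,-0.015],"rot":[0.0016,-0.0049,-0.0181],"claw":-0.2}
    - {"travel":[0.016,-0.058,-0.015],"rot":[0.0016,-0.0049,-0.0181],"claw":-0.2}
    - {"travel":[0.022,-0.056,-0.015],"rot":[0.0016,-0.0049,-0.0181],"claw":-0.2}
    - {"travel":[0.028,-0.053,-0.015],"rot":[0.0016,-0.0049,-0.0181],"claw":-0.2}
    - {"travel":[0.033,-0.05,-0.015],"rot":[0.0016,-0.0049,-0.0181],"claw":-0.2}
    - {"travel":[0.038,-0.046,-0.016],"rot":[0.0016,-0.0049,-0.0181],"claw":-0.2}

```text
t: 21.83
position: [432.8, 43.9, 225.1]
ee_rot: [-174.1, -17.7, 48.9]
wrist_force: [-0.3, -0.5, -1.0]
grip_width: 51.2
grasp_force: 0.0
```

Emit:
carry_out:
  increments:
    - {"travel":[0.042,-0.041,-0.017],"rot":[0.0016,-0.0049,-0.0181],"claw":-0.2}
    - {"travel":[0.046,-0.036,-0.018],"rot":[0.0016,-0.0049,-0.0181],"claw":-0.2}
    - {"travel":[0.05,-0.031,-0.019],"rot":[0.0016,-0.0049,-0.0181],"claw":-0.2}
    - {"travel":[0.052,-0.026,-0.02],"rot":[0.0016,-0.0049,-0.0181],"claw":-0.2}
    - {"travel":[0.054,-0.02,-0.021],"rot":[0.0016,-0.0049,-0.0181],"claw":-0.2}
    - {"travel":[0.055,-0.014,-0.023],"rot":[0.0016,-0.0049,-0.0181],"claw":-0.2}
    - {"travel":[0.056,-0.008,-0.024],"rot":[0.0016,-0.0049,-0.0181],"claw":-0.2}
    - {"travel":[0.056,-0.001,-0.026],"rot":[0.0016,-0.0049,-0.0181],"claw":-0.2}
    - {"travel":[0.055,0.004,-0.028],"rot":[0.0016,-0.0049,-0.0181],"claw":-0.2}
    - {"travel":[0.053,0.01,-0.03],"rot":[0.0016,-0.0049,-0.0181],"claw":-0.2}

```text
t: 22.67
position: [422.3, 121.2, 274.5]
ee_rot: [179.7, -1.4, 115.6]
wrist_force: [0.4, -0.4, -0.3]
grip_width: 51.2
grasp_force: 0.0
```

Emit:
carry_out:
  increments:
    - {"travel":[0.05,0.016,-0.031],"rot":[0.0016,-0.0049,-0.0181],"claw":-0.2}
    - {"travel":[0.068,0.135,0.067],"rot":[0,0,0],"claw":-0.2}
    - {"travel":[0.068,0.135,0.067],"rot":[0,0,0],"claw":-0.2}
    - {"travel":[0.068,0.135,0.067],"rot":[0,0,0],"claw":-0.2}
    - {"travel":[0,0,0],"rot":[0,0,0],"claw":-0.2}
    - {"travel":[0,0,0],"rot":[0,0,0],"claw":-0.2}

```text
t: 23.17
position: [456.5, 187.5, 247.8]
ee_rot: [-179.7, 0.2, 122.0]
wrist_force: [-0.1, 0.0, -0.2]
grip_width: 51.4
grasp_force: 0.0
```

```bash
python3 - <<'E'
from h import *
s=state();print(s['t'],s['position'],s['ee_rot'],s['joint_pos'].round(1))
ci=camera_info("wrist");W9=capture("wrist")[:,:,::-1];T9=capture("top")[:,:,::-1]
cv2.imwrite("pics/w9.png",W9);cv2.imwrite("pics/t9.png",T9)
c=cv2.resize(T9[145:270,195:330],None,fx=2.9,fy=2.9,interpolation=cv2.INTER_CUBIC)
o=np.zeros((600,800,3),np.uint8);o[:250,:400]=cv2.resize(W9,(400,250));o[:c.shape[0],400:400+c.shape[1]]=c
w=cv2.resize(W9[130:390,200:440],None,fx=1.3,fy=1.3);o[256:256+w.shape[0],:w.shape[1]]=w
cv2.imwrite("pics/c9.png",o)
print(proj(ci,np.array([W([0,120+75*np.sin(.9),72+75*np.cos(.9)])]+[W([x*21,y*21,z]) for z in(40,227) for x,y in((1,1),(-1,1),(-1,-1),(1,-1))])).round(1).tolist())
D=Rm([180,0,122.2])
plan([(W([0.6,180.6,109.6]),D,6)])
E
```

```text
23.1667 [456.46034991 187.48805844 247.82642739] [-1.79715795e+02  1.75374120e-01  1.21962670e+02] [ 13.   12.  -47.9 112.   10.4  60.6  -7.5]
[[315.0, 196.0], [331.7, 291.9], [301.3, 292.0], [301.9, 317.7], [331.4, 317.6], [343.6, 438.8], [287.1, 438.8], [289.0, 477.6], [342.5, 477.7]]
max/row mm 23.2 deg 0.1
   [0.005, 0.001, 0.154] [-0.0001, 0.0001, -0.0002]
   [0.004, 0.0, 0.154] [-0.0001, 0.0001, -0.0002]
   [0.004, 0.0, 0.154] [-0.0001, 0.0001, -0.0002]
   [0.004, 0.0, 0.154] [-0.0001, 0.0001, -0.0002]
   [0.004, 0.0, 0.154] [-0.0001, 0.0001, -0.0002]
   [0.004, 0.0, 0.154] [-0.0001, 0.0001, -0.0002]
```

View pics/c9.png

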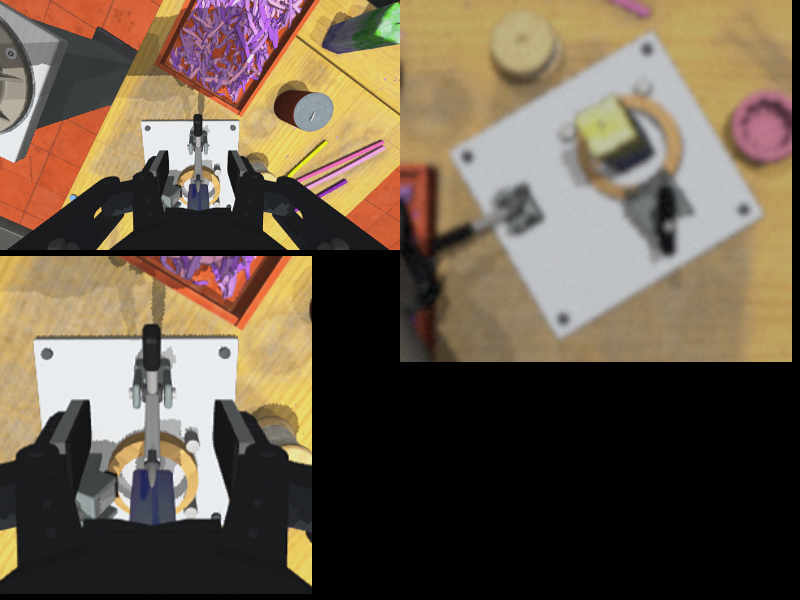

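The candle stands square to the scriber side and the lever is up and aligned, with its handle at about (197,122) in the small view. I'll check the angle numerically.

```bash
python3 - <<'E'
from h import *
ci=camera_info("top")
for n in("top0","t9"):
    im=cv2.imread(f"pics/{n}.png")[165:215,250:290];hsv=cv2.cvtColor(cv2.resize(im,None,fx=8,fy=8,interpolation=cv2.INTER_CUBIC),cv2.COLOR_BGR2HSV)
    m=((hsv[...,0]>22)&(hsv[...,0]<40)&(hsv[...,1]>70)&(hsv[...,2]>165)).astype(np.uint8)
    m=cv2.morphologyEx(m,cv2.MORPH_OPEN,np.ones((25,25)))
    k,l,st,_=cv2.connectedComponentsWithStats(m);i=1+np.argmax(st[1:,4]);p=np.argwhere(l==i)[:,::-1]/8+[250,165]
    P=plane(ci,p,227)[:,:2].astype(np.float32);print(n,len(P),cv2.minAreaRect(P))
E
```

```text
top0 6101 ((550.9138793945312, 36.42918395996094), (36.04121780395508, 19.99527359008789), 1.6669361591339111)
t9 6493 ((549.025390625, 33.99466323852539), (20.07749366760254, 35.52647018432617), 1.1279418468475342)
```

```bash
python3 - <<'E'
from h import *
im=cv2.imread("pics/w9.png")
hsv=cv2.cvtColor(im,cv2.COLOR_BGR2HSV)
m=(hsv[...,0]>105)&(hsv[...,0]<135)&(hsv[...,1]>70)
print([(c,int(np.argmax(m[270:330,c]))+270) for c in range(298,338)])
print([(r,np.where(m[r,290:345])[0][[0,-1]]+290) for r in range(296,330,4) if m[r,290:345].any()])
# camera image axes vs world
ci=camera_info("wrist")
E
```

```text
[(298, 270), (299, 270), (300, 270), (301, 312), (302, 306), (303, 296), (304, 295), (305, 295), (306, 295), (307, 294), (308, 294), (309, 294), (310, 294), (311, 294), (312, 295), (313, 296), (314, 303), (315, 308), (316, 309), (317, 308), (318, 307), (319, 303), (320, 296), (321, 295), (322, 295), (323, 295), (324, 295), (325, 295), (326, 295), (327, 295), (328, 295), (329, 296), (330, 296), (331, 296), (332, 298), (333, 312), (334, 326), (335, 270), (336, 270), (337, 270)]
[(296, array([303, 331])), (300, array([303, 332])), (304, array([303, 332])), (308, array([302, 332])), (312, array([301, 333])), (316, array([301, 333])), (320, array([301, 333])), (324, array([301, 333])), (328, array([301, 334]))]
```

```bash
python3 - <<'E'
from h import *
import time
ci=camera_info("wrist")
ims=np.mean([capture("wrist").astype(float) for _ in range(3)],0)  # rgb
g=ims.mean(2)
def edge(cols,r0,r1,z,sign):
    pts=[]
    for c in cols:
        p=g[r0:r1,c];lo,hi=p.min(),p.max();mid=(lo+hi)/2
        i=np.where((p[:-1]-mid)*(p[1:]-mid)<=0)[0]
        if len(i)==0: continue
        i=i[0];pts.append((c,r0+i+(mid-p[i])/(p[i+1]-p[i]+1e-9)))
    pts=np.array(pts);k=np.polyfit(pts[:,0],pts[:,1],1);res=pts[:,1]-np.polyval(k,pts[:,0])
    pts=pts[abs(res)<1];k=np.polyfit(pts[:,0],pts[:,1],1)
    x=np.array([pts[0,0],pts[-1,0]]);P=plane(ci,np.c_[x,np.polyval(k,x)],z);d=P[1]-P[0]
    print(len(pts),k[0],np.std(pts[:,1]-np.polyval(k,pts[:,0])),'ang',np.degrees(np.arctan2(d[1],d[0])))
edge(list(range(305,313))+list(range(322,330)),288,300,40,1)
edge(range(245,300),183,200,12,1);edge(range(335,380),183,200,12,1);edge(list(range(235,300))+list(range(335,375)),183,200,12,1)
print(g[183:200,260].round(),g[286:302,308].round(),g[286:302,326].round())
E
```

```text
14 0.032822148630466536 0.11669716687951143 ang 29.8178229524689
27 -0.0016404399520804692 0.5502226240851089 ang 31.992532525769505
16 0.08976801159122419 0.5013294194137152 ang 26.656927404258933
39 -0.018652545781993567 0.5806428434769499 ang 32.99086160131087
[170. 171. 172. 169. 167. 170. 153.  96.  82. 109. 209. 236. 236. 235.
 235. 235. 235.] [136. 136. 135. 135. 135. 139.  95.  65.  60.  62.  62.  63.  64.  64.
  64.  64.] [134. 134. 134. 133. 133. 135. 125.  75.  58.  64.  67.  69.  69.  68.
  68.  68.]
```

The candle reads about 2.4° off square, which is within the plate's starting tolerance of 0.05 rad. I'll accept that and lower the scriber.

Emit:
carry_out:
  increments:
    - {"travel":[0.005,0.001,0.154],"rot":[0,0,0],"claw":-0.2}
    - {"travel":[0.004,0,0.154],"rot":[0,0,0],"claw":-0.2}
    - {"travel":[0.004,0,0.154],"rot":[0,0,0],"claw":-0.2}
    - {"travel":[0.004,0,0.154],"rot":[0,0,0],"claw":-0.2}
    - {"travel":[0.004,0,0.154],"rot":[0,0,0],"claw":-0.1}
    - {"travel":[0.004,0,0.13],"rot":[0,0,0],"claw":0}
    - {"travel":[0,0,0],"rot":[0,0,0],"claw":0.2}
    - {"travel":[0,0,0],"rot":[0,0,0],"claw":0.2}

```text
t: 24.08
position: [454.2, 189.3, 113.7]
ee_rot: [-179.7, 0.2, 121.9]
wrist_force: [0.6, 0.5, 0.6]
grip_width: 34.2
grasp_force: 0.0
```

Emit:
carry_out:
  increments:
    - {"travel":[0,0,0],"rot":[0,0,0],"claw":1}
    - {"travel":[0,0,0],"rot":[0,0,0],"claw":1}
    - {"travel":[0,0,0],"rot":[0,0,0],"claw":1}

```text
t: 24.33
position: [454.5, 189.5, 114.9]
ee_rot: [-179.8, 0.3, 121.9]
wrist_force: [-8.8, -1.7, 9.2]
grip_width: 11.8
grasp_force: 60.2
```

```bash
python3 - <<'E'
from h import *
s=state();print(s['t'],s['position'],s['ee_rot'],s['wrist_force'],s['grip_width'],s['grasp_force'])
g=R.from_euler('z',-TH).apply(s['position']-S0)+[0,0,8];a0=np.arctan2(g[1]-120,g[2]-72);r=np.hypot(g[1]-120,g[2]-72);print(g,a0,r)
A=np.linspace(a0,-0.28,17);p=np.c_[120+r*np.sin(A),72+r*np.cos(A)]
print((np.c_[np.diff(p[:,0]),-np.diff(p[:,1])]/150).round(3).tolist())
E
```

```text
24.3333 [454.47893617 189.50937455 114.91392291] [-179.81313939    0.27257893  121.8974485 ] [-8.8288441  -1.70136325  9.18926787] 11.7719756442932 60.151827335357666
[  0.7048488  180.81111785 122.91392291] 0.8737528166304152 79.3109046717023
[[-0.026, -0.028], [-0.027, -0.026], [-0.029, -0.024], [-0.031, -0.022], [-0.033, -0.02], [-0.034, -0.018], [-0.035, -0.015], [-0.036, -0.012], [-0.037, -0.01], [-0.037, -0.007], [-0.038, -0.004], [-0.038, -0.002], [-0.038, 0.001], [-0.038, 0.004], [-0.038, 0.007], [-0.037, 0.009]]
```

Emit:
carry_out:
  increments:
    - {"travel":[-0.026,0,-0.028],"rot":[0,0,0],"claw":1}
    - {"travel":[-0.027,0,-0.026],"rot":[0,0,0],"claw":1}
    - {"travel":[-0.029,0,-0.024],"rot":[0,0,0],"claw":1}
    - {"travel":[-0.031,0,-0.022],"rot":[0,0,0],"claw":1}
    - {"travel":[-0.033,0,-0.02],"rot":[0,0,0],"claw":1}
    - {"travel":[-0.034,0,-0.018],"rot":[0,0,0],"claw":1}
    - {"travel":[-0.035,0,-0.015],"rot":[0,0,0],"claw":1}
    - {"travel":[-0.036,0,-0.012],"rot":[0,0,0],"claw":1}
    - {"travel":[-0.037,0,-0.01],"rot":[0,0,0],"claw":1}
    - {"travel":[-0.037,0,-0.007],"rot":[0,0,0],"claw":1}

```text
t: 25.17
position: [480.0, 148.7, 141.9]
ee_rot: [-179.8, 0.2, 121.9]
wrist_force: [-5.1, 4.4, -5.4]
grip_width: 11.6
grasp_force: 58.4
```

Emit:
carry_out:
  increments:
    - {"travel":[-0.038,0,-0.004],"rot":[0,0,0],"claw":1}
    - {"travel":[-0.038,0,-0.002],"rot":[0,0,0],"claw":1}
    - {"travel":[-0.038,0,0.001],"rot":[0,0,0],"claw":1}
    - {"travel":[-0.038,0,0.004],"rot":[0,0,0],"claw":1}
    - {"travel":[-0.038,0,0.007],"rot":[0,0,0],"claw":1}
    - {"travel":[-0.03,0,0.007],"rot":[0,0,0],"claw":1}
    - {"travel":[0,0,0],"rot":[0,0,0],"claw":1}
    - {"travel":[0,0,0],"rot":[0,0,0],"claw":1}

```text
t: 25.83
position: [498.0, 120.2, 140.2]
ee_rot: [-179.8, 0.2, 121.9]
wrist_force: [-4.4, 1.1, 3.0]
grip_width: 11.9
grasp_force: 58.6
```

```bash
python3 - <<'E'
from h import *
s=state();print(s['t'],s['position'],s['wrist_force'],R.from_euler('z',-TH).apply(s['wrist_force']))
g=R.from_euler('z',-TH).apply(s['position']-S0)+[0,0,8];print(g,np.arctan2(g[1]-120,g[2]-72),np.hypot(g[1]-120,g[2]-72))
E
```

```text
25.8333 [498.036713   120.22316707 140.19223638] [-4.37417846  1.05082355  3.0063925 ] [-3.13581608  3.22557358  3.0063925 ]
[  0.49932735  98.97093071 148.19223638] -0.26929581201902064 79.04099341713058
```

Emit:
carry_out:
  increments:
    - {"travel":[-0.019,0,0.006],"rot":[0,0,0],"claw":1}
    - {"travel":[0,0,0],"rot":[0,0,0],"claw":1}

```text
t: 26.0
position: [499.6, 117.9, 139.3]
ee_rot: [-179.8, 0.2, 121.9]
wrist_force: [-4.9, -0.5, 8.3]
grip_width: 11.8
grasp_force: 59.5
```

Emit:
carry_out:
  increments:
    - {"travel":[-0.013,0,0.004],"rot":[0,0,0],"claw":1}
    - {"travel":[0,0,0],"rot":[0,0,0],"claw":1}

```text
t: 26.17
position: [500.5, 116.3, 138.7]
ee_rot: [-179.8, 0.2, 121.9]
wrist_force: [-4.8, -0.8, 7.5]
grip_width: 11.6
grasp_force: 59.5
```

Emit:
carry_out:
  increments:
    - {"travel":[-0.013,0,0.004],"rot":[0,0,0],"claw":1}
    - {"travel":[0,0,0],"rot":[0,0,0],"claw":1}

```text
t: 26.33
position: [501.5, 114.8, 138.1]
ee_rot: [-179.8, 0.2, 121.9]
wrist_force: [-4.8, 1.7, 7.6]
grip_width: 11.9
grasp_force: 59.7
```

Emit:
carry_out:
  increments:
    - {"travel":[-0.013,0,0.005],"rot":[0,0,0],"claw":1}
    - {"travel":[0,0,0],"rot":[0,0,0],"claw":1}

```text
t: 26.5
position: [502.5, 113.1, 137.3]
ee_rot: [-179.8, 0.2, 121.9]
wrist_force: [-4.3, 1.6, 4.4]
grip_width: 11.9
grasp_force: 59.2
```

Emit:
carry_out:
  increments:
    - {"travel":[-0.013,0,0.005],"rot":[0,0,0],"claw":1}
    - {"travel":[0,0,0],"rot":[0,0,0],"claw":1}

```text
t: 26.67
position: [503.6, 111.5, 136.5]
ee_rot: [-179.8, 0.2, 121.9]
wrist_force: [-5.3, 1.2, 6.6]
grip_width: 11.8
grasp_force: 59.5
```

Emit:
carry_out:
  increments:
    - {"travel":[-0.01,0,0.004],"rot":[0,0,0],"claw":1}
    - {"travel":[0,0,0],"rot":[0,0,0],"claw":1}

```text
t: 26.83
position: [504.3, 110.3, 136.0]
ee_rot: [-179.8, 0.2, 121.9]
wrist_force: [-4.7, 1.7, 5.1]
grip_width: 11.3
grasp_force: 59.6
```

Emit:
carry_out:
  increments:
    - {"travel":[0,0,0],"rot":[0,0,0],"claw":0}
    - {"travel":[0,0,0],"rot":[0,0,0],"claw":-0.2}
    - {"travel":[0,0,0],"rot":[0,0,0],"claw":-0.2}
    - {"travel":[0,0,-0.1],"rot":[0,0,0],"claw":-0.2}
    - {"travel":[0.025,0,-0.2],"rot":[0,0,0],"claw":-0.2}
    - {"travel":[0.025,0,-0.2],"rot":[0,0,0],"claw":-0.5}
    - {"travel":[0.02,0,-0.2],"rot":[0,0,0],"claw":-1}
    - {"travel":[0.005,0,-0.18],"rot":[0,0,0],"claw":-1}
    - {"travel":[0,0,0],"rot":[0,0,0],"claw":-1}
    - {"travel":[0,0,0],"rot":[0,0,0],"claw":-1}

```text
t: 27.67
position: [499.1, 120.2, 268.5]
ee_rot: [-179.9, 0.3, 121.9]
wrist_force: [0.3, -0.4, -0.9]
grip_width: 85.4
grasp_force: 0.0
```

```bash
python3 - <<'E'
from h import *
s=state();print(s['t'],s['position'],s['ee_rot'],s['wrist_force'])
ci=camera_info("wrist");im=capture("wrist")[:,:,::-1];cv2.imwrite("pics/w10.png",im)
cv2.imwrite("pics/s10.png",capture("scene")[:,:,::-1]);cv2.imwrite("pics/t10.png",capture("top")[:,:,::-1])
for a in(-.3,-.25,-.2,-.35): print(a,proj(ci,np.array([W([0,120+r*np.sin(a),72+r*np.cos(a)]) for r in(48,75,90)])).round(1).tolist())
for n in("w1","w10"):
    I=cv2.imread(f"pics/{n}.png")
    m=(I[165:235,300:336].max(2)<60);rows=np.where(m.sum(1)>=4)[0]+165
    print(n,rows.min(),rows.max(),len(rows),[(r,(np.where(m[r-165])[0][[0,-1]]+300).tolist()) for r in rows[::4]])
print(proj(ci,np.array([W([0,25,z]) for z in(60,72,80)])).round(1).tolist())
E
```

```text
27.6667 [499.12250323 120.24979343 268.48915543] [-179.93655664    0.32486668  121.87759405] [ 0.33049917 -0.40730224 -0.93865907]
-0.3 [[314.5, 184.0], [314.4, 198.2], [314.3, 207.2]]
-0.25 [[314.4, 181.9], [314.3, 194.8], [314.2, 203.0]]
-0.2 [[314.4, 179.7], [314.3, 191.2], [314.2, 198.5]]
-0.35 [[314.5, 186.0], [314.4, 201.5], [314.3, 211.2]]
w1 165 230 42 [(np.int64(165), [314, 325]), (np.int64(171), [322, 327]), (np.int64(177), [313, 323]), (np.int64(181), [312, 324]), (np.int64(185), [312, 324]), (np.int64(189), [312, 324]), (np.int64(193), [312, 324]), (np.int64(197), [312, 324]), (np.int64(201), [312, 324]), (np.int64(205), [312, 324]), (np.int64(229), [313, 322])]
w10 165 228 41 [(np.int64(165), [320, 323]), (np.int64(170), [309, 325]), (np.int64(180), [310, 321]), (np.int64(184), [310, 321]), (np.int64(188), [310, 321]), (np.int64(192), [309, 322]), (np.int64(196), [309, 322]), (np.int64(200), [309, 322]), (np.int64(204), [309, 322]), (np.int64(208), [309, 322]), (np.int64(228), [314, 318])]
[[315.4, 235.1], [315.4, 238.8], [315.3, 241.5]]
```

```bash
python3 - <<'E'
from h import *
c10=camera_info("wrist");c1=dict(c10,position=np.array([460.76215282,178.00082352,399.56942075]),attitude=np.array([164.012837,-.0225444959,32.2628423]))
for n,c in(("w1",c1),("w10",c10)):
    g=cv2.imread(f"pics/{n}.png").astype(float).mean(2)[:,313:321].mean(1)
    print(n,'rows',g[168:182].round(),g[202:216].round())
    # plate near edge for reference
    e=cv2.imread(f"pics/{n}.png").astype(float).mean(2)[:,255:295].mean(1);print('plate edge',e[126:140].round())
    print('  pred plate edge',proj(c,W([-40,155,12])).round(1))
    for a in(-.35,-.3,-.25,-.2,-.15):
        u=np.array([0,np.sin(a),np.cos(a)]);v=np.array([0,-np.cos(a),np.sin(a)])
        P=[W(np.array([0,120,72])+r*u+k*v) for r in(48,90) for k in(-9,9)]
        q=proj(c,np.array(P))[:,1];print('  ',a,q.round(1))
E
```

```text
w1 rows [74. 74. 73. 72. 74. 80. 84. 61. 31. 19. 18. 20. 18. 18.] [ 39.  38.  37.  36.  28.  55. 204. 220. 218. 217. 217. 217. 217. 216.]
plate edge [106. 106. 104. 104. 104. 100.  76. 122. 161. 192. 201. 205. 213. 213.]
  pred plate edge [[286.6 132. ]]
   -0.35 [179.5 194.3 204.2 219.9]
   -0.3 [177.2 192.6 199.7 216.3]
   -0.25 [174.9 190.8 195.1 212.5]
   -0.2 [172.5 188.9 190.2 208.4]
   -0.15 [170.1 186.9 185.2 204.2]
w10 rows [74. 74. 73. 76. 78. 78. 77. 78. 79. 46. 20. 18. 19. 20.] [ 41.  40.  39.  38.  38.  37.  36.  34.  24. 132. 220. 224. 222. 222.]
plate edge [103. 103. 104. 107.  96.  74. 132. 170. 197. 204. 211. 211. 213. 214.]
  pred plate edge [[286.2 131.5]]
   -0.35 [179.5 194.3 204.6 220.3]
   -0.3 [177.2 192.6 200.  216.7]
   -0.25 [174.8 190.8 195.3 212.9]
   -0.2 [172.4 188.9 190.5 208.8]
   -0.15 [170.  186.9 185.4 204.5]
```

The handle's image edges put the lever at about 0. I felt no firm stop, so I'll seat it with a gentle push from behind with the fingers closed.

Emit:
carry_out:
  increments:
    - {"travel":[0.112,0,0],"rot":[0,0,0],"claw":1}
    - {"travel":[0.112,0,0],"rot":[0,0,0],"claw":1}
    - {"travel":[0,0,0.1],"rot":[0,0,0],"claw":1}
    - {"travel":[0,0,0.2],"rot":[0,0,0],"claw":1}
    - {"travel":[0,0,0.2],"rot":[0,0,0],"claw":1}
    - {"travel":[0,0,0.2],"rot":[0,0,0],"claw":1}
    - {"travel":[0,0,0.15],"rot":[0,0,0],"claw":1}
    - {"travel":[0,0,0],"rot":[0,0,0],"claw":1}
    - {"travel":[-0.033,0,0],"rot":[0,0,0],"claw":1}
    - {"travel":[-0.033,0,0],"rot":[0,0,0],"claw":1}

```text
t: 28.65
position: [486.1, 139.9, 140.2]
ee_rot: [-179.8, 0.2, 121.9]
wrist_force: [-0.7, 1.2, -0.0]
grip_width: 0.1
grasp_force: 0.7
```

Emit:
carry_out:
  increments:
    - {"travel":[-0.01,0,0],"rot":[0,0,0],"claw":1}
    - {"travel":[0,0,0],"rot":[0,0,0],"claw":1}

```text
t: 28.82
position: [486.5, 139.2, 140.5]
ee_rot: [-179.9, 0.1, 121.9]
wrist_force: [-4.0, 6.6, -3.3]
grip_width: 0.3
grasp_force: 3.6
```

Emit:
carry_out:
  increments:
    - {"travel":[-0.01,0,0],"rot":[0,0,0],"claw":1}
    - {"travel":[0,0,0],"rot":[0,0,0],"claw":1}

```text
t: 28.98
position: [486.7, 139.0, 140.6]
ee_rot: [-179.9, 0.1, 122.0]
wrist_force: [-9.7, 14.2, -5.3]
grip_width: 0.1
grasp_force: 6.8
```

The force climbs to about 17 N with no further motion, so the lever is on its lower stop. I'll retreat.

Emit:
carry_out:
  increments:
    - {"travel":[0.07,0,0],"rot":[0,0,0],"claw":1}
    - {"travel":[0.07,0,0],"rot":[0,0,0],"claw":1}
    - {"travel":[0,0,-0.2],"rot":[0,0,0],"claw":1}
    - {"travel":[0,0,-0.25],"rot":[0,0,0],"claw":1}
    - {"travel":[0,0,-0.25],"rot":[0,0,0],"claw":1}
    - {"travel":[0,0,-0.2],"rot":[0,0,0],"claw":1}
    - {"travel":[0,0,0],"rot":[0,0,0],"claw":1}
    - {"travel":[0,0,0],"rot":[0,0,0],"claw":1}

```text
t: 29.65
position: [477.1, 156.2, 276.8]
ee_rot: [180.0, 0.4, 121.9]
wrist_force: [-0.9, 0.4, 0.3]
grip_width: 0.2
grasp_force: 0.0
```

```bash
python3 -c "
from h import *
s=state();print(s['t'],s['position'],s['wrist_force'],s['qvel'].round(1));print(hand_in())"
```

```text
29.65 [477.12327336 156.19637107 276.8033034 ] [-0.9414969   0.39628379  0.27496688] [-0.6  2.3  0.7  2.7  0.8 -1.  -0.4]
the job is handed in; nothing more can be done
None
```

I handed the job in at 29.7 s: scriber swung up, clamp backed off about a sixth of a turn, candle turned a quarter turn (about 2.4° off square at the last measurement, which I left), clamp screwed firmly tight, scriber back on its lower stop. No verdict came back.

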